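# Cap the pedestal feet

### The job

Two piles of steel cap plates lie on the welding table, among five pedestal feet with open tubes. Take the piles apart and lay each plate flat on the foot of its own shape and size (the rectangle on the rectangular tube, the larger square on the larger square tube, the smaller disc on the smaller round tube, and so on), centred so that it covers the tube with an even overhang, and with straight sides parallel to the tube's. Leave all five plates resting there, ready to be tacked.

Things in the scene. Friction and masses are not known exactly. Their poses are not given: they have to be found in the camera images.
- plate_rect_c (a point): Loose rectangular cap plate, 98 x 58 mm (long side along its x axis), 12 mm thick, plain bright steel, no holes, lying flat; the point is its centre, half-way up (6 mm above its underside), z axis up. At the start the bottom plate of one of the two piles, on the table.
- plate_square_l_c (a point): Loose large square cap plate, 68 x 68 mm (sides along its x and y axes), 12 mm thick, plain bright steel, no holes, lying flat; the point is its centre, half-way up (6 mm above its underside), z axis up. At the start the bottom plate of one of the two piles, on the table.
- plate_round_l_c (a point): Loose large round cap plate, a disc 52 mm in diameter, 12 mm thick, plain bright steel, no holes, lying flat; the point is its centre, half-way up (6 mm above its underside), z axis up. At the start the second plate of one of the two piles.
- plate_square_s_c (a point): Loose small square cap plate, 48 x 48 mm (sides along its x and y axes), 12 mm thick, plain bright steel, no holes, lying flat; the point is its centre, half-way up (6 mm above its underside), z axis up. At the start the second plate of one of the two piles.
- plate_round_s_c (a point): Loose small round cap plate, a disc 38 mm in diameter, 12 mm thick, plain bright steel, no holes, lying flat; the point is its centre, half-way up (6 mm above its underside), z axis up. At the start the third and top plate of the taller pile.
- foot_rect_top (a point): Pedestal foot, bolted to the table and immovable: a rectangular tube, 80 x 40 mm outside (long side along the x axis), wall 4 mm, on a 125 x 85 mm base plate. The point is the centre of the tube's open upper mouth, level with its rim, 55 mm above the table (base plate 10 mm, tube 45 mm); z axis up. Its plate overhangs the tube by about 9 mm all round when centred.
- foot_square_l_top (a point): Pedestal foot, bolted to the table and immovable: a large square tube, 50 x 50 mm outside (sides along the x and y axes), wall 4 mm, on a 100 x 100 mm base plate. The point is the centre of the tube's open upper mouth, level with its rim, 55 mm above the table (base plate 10 mm, tube 45 mm); z axis up. Its plate overhangs the tube by about 9 mm all round when centred.
- foot_round_l_top (a point): Pedestal foot, bolted to the table and immovable: a large round tube, 34 mm outside diameter, wall 3.5 mm, on a round base plate 92 mm in diameter. The point is the centre of the tube's open upper mouth, level with its rim, 55 mm above the table (base plate 10 mm, tube 45 mm); z axis up. Its plate overhangs the tube by about 9 mm all round when centred.
- foot_square_s_top (a point): Pedestal foot, bolted to the table and immovable: a small square tube, 30 x 30 mm outside (sides along the x and y axes), wall 3 mm, on an 80 x 80 mm base plate. The point is the centre of the tube's open upper mouth, level with its rim, 55 mm above the table (base plate 10 mm, tube 45 mm); z axis up. Its plate overhangs the tube by about 9 mm all round when centred.
- foot_round_s_top (a point): Pedestal foot, bolted to the table and immovable: a small round tube, 21 mm outside diameter, wall 3 mm, on a round base plate 76 mm in diameter. The point is the centre of the tube's open upper mouth, level with its rim, 55 mm above the table (base plate 10 mm, tube 45 mm); z axis up. Its plate overhangs the tube by about 9 mm all round when centred.
Not all that is in view belongs to the job. What is shaped like the part that bears plate_square_l_c but purple is not meant. Leave any green look-alike of the part that bears foot_square_l_top alone.

How it is judged:
At the end, for the whole second after the job is handed in: Each plate lies flat (3.4 degrees) and still on the tube of its own shape and size, centre within 8 mm of the tube's axis, underside on the rim within 2.5 mm; the rectangle and squares parallel to their tube within 8.5 degrees (any quarter turn for squares, half turn for the rectangle) (horizontal distance between plate_rect_c and foot_rect_top below 0.008 m and z of plate_rect_c in the frame of foot_rect_top between 0.0035 and 0.0085 m and angle between each of plate_rect_c, plate_square_l_c, plate_round_l_c, plate_square_s_c, plate_round_s_c's own z axis and vertical below 0.06 rad and linear speed of each of plate_rect, plate_square_l, plate_round_l, plate_square_s, plate_round_s below 0.01 m/s and angle between the x axis of plate_rect_c and the x axis of foot_rect_top, either way round below 0.15 rad and horizontal distance between plate_square_l_c and foot_square_l_top below 0.008 m and z of plate_square_l_c in the frame of foot_square_l_top between 0.0035 and 0.0085 m and (angle between the x axis of plate_square_l_c and the x axis of foot_square_l_top, either way round below 0.15 rad or angle between the x axis of plate_square_l_c and the y axis of foot_square_l_top, either way round below 0.15 rad) and horizontal distance between plate_round_l_c and foot_round_l_top below 0.008 m and z of plate_round_l_c in the frame of foot_round_l_top between 0.0035 and 0.0085 m and horizontal distance between plate_square_s_c and foot_square_s_top below 0.008 m and z of plate_square_s_c in the frame of foot_square_s_top between 0.0035 and 0.0085 m and (angle between the x axis of plate_square_s_c and the x axis of foot_square_s_top, either way round below 0.15 rad or angle between the x axis of plate_square_s_c and the y axis of foot_square_s_top, either way round below 0.15 rad) and horizontal distance between plate_round_s_c and foot_round_s_top below 0.008 m and z of plate_round_s_c in the frame of foot_round_s_top between 0.0035 and 0.0085 m); the robot touches nothing.
It also fails if it takes over 120 s, if anything falls off the work surface, if the arm or the gripper's body presses on something with over 40 N, if the wrist force passes 120 N, or if a joint passes its speed limit or range.

### The arm

A 6-joint arm with a two-finger parallel gripper is mounted at the origin on the work surface. World frame = base frame: x ahead of the robot, y to its left, z up, the work surface at z = 0. Lengths are in m, angles in rad, forces in N, time in s.
With the tool pointing down it reaches from about 0.375 to 0.825 m from the base axis. Payload 5.5 kg.
Tool frame: the origin (TCP) lies on the mounting face of the last link; the fingertips stand arm.tcp_to_tips ahead of it and the grasp point (between the pads) lies 155 mm ahead of it (arm.tcp_to_tips is the distance from the TCP to the fingertips, in m); x points along the fingers, z is the direction in which the jaws open and shut, and the axes are right-handed (so a half turn about x gives the same grasp; the last joint's range is limited). The gripper opens to 85 mm and grips with 20 to 120 N. Pads are 22 mm wide; open, the fingers measure 114 mm over their backs; the gripper's body (76 mm by 85 mm) begins 54 mm behind the grasp point. The pads swing forward as they close: fully open they stand 13 mm farther back than shut.
Start: joints at [-1.15, 0.314, -0.047, 1.21, 0, 1.571], TCP at [0.245, -0.548, 0.405] pointing down, gripper open.
Joint ranges: [-2.67, 2.67], [-0.69, 1.73], [-1.03, 1.25], [-2.08, 2.16], [-1.42, 1.45], [-3.14, 3.14]. Speed limits (rad/s): [2.39, 2.39, 3.01, 3.14, 3.14, 3.14].

### API

Orientations are given as a rotation vector (axis times angle).
In Python, from station import arm gives the robot as it stands. The module is installed in compiled form; this text tells all that it offers.
- The arm moves only by the tool drive_tool, never from a script. Its argument "steps" is one flat list of numbers, 7 for each row, row after row: the shift along the world's x, y, z in cm, then the turn, a rotation vector about the world's x, y, z in rad, then the opening, from 0 (shut) to 1 (fully open). A call has 1 to 10 rows; each row is the pose to reach, as a shift and turn from the pose measured when the call began; what a row does not reach only later rows make up. A row lasts 1/12 s, in which the tool goes at most 41.7 mm and 7.16 degrees, less where a joint would pass 70% of its speed; a pose out of reach is approached as far as the arm can. A call with a gripper value outside its range is refused whole. The fingers move at their own pace and stop on an object; "grip_force" is the grip in N (left out, the last holds). Time passes only in rows, so rows that repeat a pose let the fingers close. It gives the time, the measured TCP pose, the force and the opening at its end, in the units of the state.
- arm.observe(): the state, without advancing time (a new reading comes with each control period).
- arm.capture(name): name is "side" or "top"; returns the picture (480x640x3 uint8, red, green, blue); there is no depth.
- arm.camera_model(name): a dict with "fx", "fy", "cx", "cy" (pixels), "extrinsics" (4x4, takes a point from world to camera coordinates). Camera axes: x right, y down, z forward; pixel columns grow to the right and rows downward; lengths in m; the calibration is good to about 2 mm. A picture is of the moment at which its call begins. camera_model takes no time and is no camera call.
- arm.job_done(): hands the job in, once; it reports no verdict.
Trained networks look in the newest picture that a camera, given by its name, has taken for a name from the list of things; names that differ only in an ending like _2 or _b are one class to them, and where a whole thing is asked for, a point or a joint stands for the part that bears it (a point fixed in the world has none). Each returns a list of dicts, best first, with "p" (0 to 1); they miss things now and then, are a little off and sometimes report something else, mostly with a low value. They report only what shows in the picture. A call takes as long as a camera call. They do not tell look-alikes from the thing itself.
- arm.look_for(camera, thing): "bbox" ([left, top, width, height] in pixels, round what is visible of it).
- arm.masks_of(camera, thing): "region" (480x640 bool, what is visible of it) and "bbox" ([left, top, width, height] in pixels, round what is visible of it).
The state is a dict: "time_s": time; "qpos": joint angles; "qvel": joint speeds; "tau": joint torques, N m; "tool_pos": TCP position; "tool_rot": TCP orientation; "ft_force": force on the tool from outside, world axes, zero at the start; "moment": the same for the moment, N m; "finger_gap": finger opening in m.
Only numpy, scipy, OpenCV 4.12 (cv2) and the standard library are available. Lean on these libraries where they do the work, as an engineer would, in place of code of your own. Each camera call takes 0.05 s, during which the arm holds its last target.

## Working session

There is one attempt and no reset: what is moved stays moved. The work goes in short steps, Python scripts to look and compute and a tool call to move; the robot and the scene stay as the last step left them, time stands still between calls to the robot, and variables do not carry over. Pictures are saved under pics/ and viewed, and the job is handed in when it is done.

Besides the shell and the picture viewer there is one more tool, called after ">>>" as name(argument=value, ...) on one line, values as JSON. drive_tool: Moves the arm, as the interface text tells. Its arguments: {"type":"object","properties":{"steps":{"type":"array"},"grip_force":{"type":"number"}},"required":["steps"]}

```bash
mkdir -p pics; ls; python3 - <<'E'
from station import arm
import cv2
s=arm.observe()
for k,v in s.items(): print(k,v)
print([a for a in dir(arm) if a[0]!='_'], arm.tcp_to_tips)
for n in ("side","top"):
    im=arm.capture(n); cv2.imwrite(f"pics/{n}0.png",im[:,:,::-1])
    m=arm.camera_model(n); print(n,m)
E
```

```text
pics
time_s 0.0
qpos [-1.15002400e+00  3.14239931e-01 -4.80616879e-02  1.21016949e+00
  3.74342945e-06  1.57078875e+00]
qvel [-3.52656841e-04 -5.54473732e-05  5.13409561e-05  1.77585839e-03
  8.70140174e-04 -1.03797303e-03]
tau [-2.20743532e-03 -5.39582884e+01  3.39753485e+01  1.90797175e-02
 -6.95120752e-05  2.10619554e-06]
tool_pos [ 0.24497113 -0.54742104  0.40383358]
tool_rot [ 0.89484692  1.38080913 -0.89334432]
ft_force [0.32008822 0.31670874 0.04798391]
moment [-0.08505045  0.00795408 -0.02900728]
finger_gap 0.0854936296069159
['Unreachable', 'camera_model', 'capture', 'job_done', 'look_for', 'masks_of', 'observe', 'tcp_to_tips'] 0.1734
side {'fx': 522.441828205944, 'fy': 522.441828205944, 'cx': 318.5717925259733, 'cy': 233.10825978906897, 'extrinsics': array([[-0.99537378, -0.09328519,  0.02299824,  0.50124016],
       [-0.07035056,  0.54461842, -0.83572817,  0.15655195],
       [ 0.06543579, -0.83347984, -0.54866156,  1.48761262],
       [ 0.        ,  0.        ,  0.        ,  1.        ]])}
top {'fx': 467.302263548735, 'fy': 467.302263548735, 'cx': 324.52149046444237, 'cy': 242.6132297294056, 'extrinsics': array([[ 0.00974395, -0.99988561, -0.01156818, -0.10280551],
       [-0.98950935, -0.00797394, -0.14424861,  0.50642066],
       [ 0.14413987,  0.01285237, -0.98947386,  1.11863385],
       [ 0.        ,  0.        ,  0.        ,  1.        ]])}
```

View pics/side0.png

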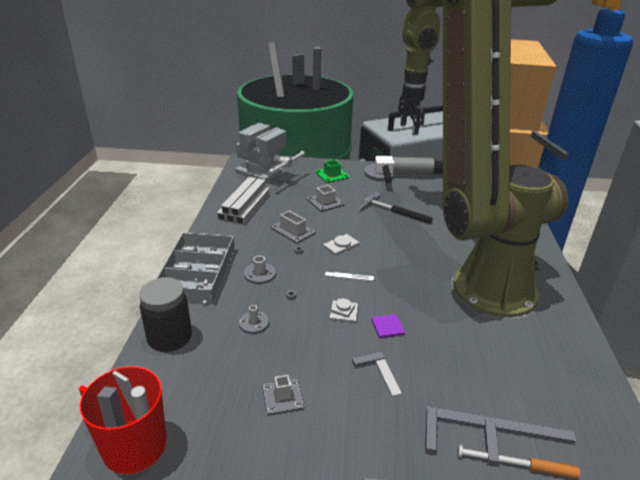

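View pics/top0.png

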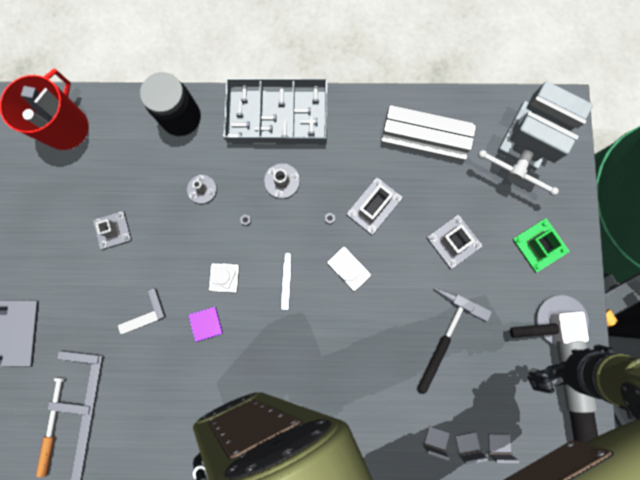

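The top view shows the feet: rectangular (376,205), large square (456,240), small square (110,230), large round (281,181) and small round (201,188). The piles are at (224,278) and (349,268). The look-alikes are the purple plate (205,324) and the green foot (542,245), and I leave both alone.

```bash
cat > h.py <<'E'
from station import arm
import numpy as np, cv2
def proj(n,P):
    m=arm.camera_model(n);E=m["extrinsics"];P=np.atleast_2d(P)
    c=P@E[:3,:3].T+E[:3,3]
    return np.c_[m["fx"]*c[:,0]/c[:,2]+m["cx"],m["fy"]*c[:,1]/c[:,2]+m["cy"]]
def unproj(n,uv,z):
    m=arm.camera_model(n);E=m["extrinsics"];uv=np.atleast_2d(np.asarray(uv,float))
    d=np.c_[(uv[:,0]-m["cx"])/m["fx"],(uv[:,1]-m["cy"])/m["fy"],np.ones(len(uv))]@E[:3,:3]
    o=-E[:3,:3].T@E[:3,3]
    t=(z-o[2])/d[:,2]
    return o+t[:,None]*d
E
python3 - <<'E'
from h import *
import pickle
im=arm.capture("top"); 
T=["foot_rect_top","foot_square_l_top","foot_square_s_top","foot_round_l_top","foot_round_s_top","plate_rect_c","plate_square_l_c","plate_round_l_c","plate_square_s_c","plate_round_s_c"]
out={}
for t in T:
    r=arm.masks_of("top",t); out[t]=r
    print(t,[(round(x["p"],2),x["bbox"]) for x in r][:4])
pickle.dump((im,out),open("m.pkl","wb"))
c=lambda x0,y0,w,h,k:cv2.resize(im[y0:y0+h,x0:x0+w,::-1],None,fx=k,fy=k,interpolation=cv2.INTER_CUBIC)
cv2.imwrite("pics/feet.png",np.vstack([np.hstack([c(325,170,100,75,4),c(405,200,100,75,4)]),np.hstack([c(65,190,100,75,4),c(190,150,100,75,4)])]))
cv2.imwrite("pics/piles.png",np.hstack([c(180,240,90,110,4),c(310,220,90,110,4)]))
E
```

```text
foot_rect_top [(0.73, [347.9, 181.0, 54.6, 52.4])]
foot_square_l_top [(0.95, [425.9, 218.3, 56.2, 49.9]), (0.65, [514.9, 219.4, 51.1, 54.6])]
foot_square_s_top [(0.59, [94.1, 211.0, 35.7, 40.9])]
foot_round_l_top [(0.74, [261.2, 163.8, 36.7, 34.6])]
foot_round_s_top [(0.82, [188.1, 171.3, 29.1, 32.4])]
plate_rect_c [(0.88, [326.0, 250.1, 45.0, 39.7])]
plate_square_l_c [(0.83, [207.1, 265.7, 33.8, 25.3]), (0.59, [188.0, 307.1, 36.1, 35.3])]
plate_round_l_c [(0.64, [337.7, 261.3, 20.5, 18.5])]
plate_square_s_c [(0.54, [209.3, 266.3, 23.1, 21.6])]
plate_round_s_c [(0.69, [213.8, 268.7, 18.3, 18.1]), (0.66, [337.1, 259.4, 21.3, 19.4])]
```

View pics/feet.png

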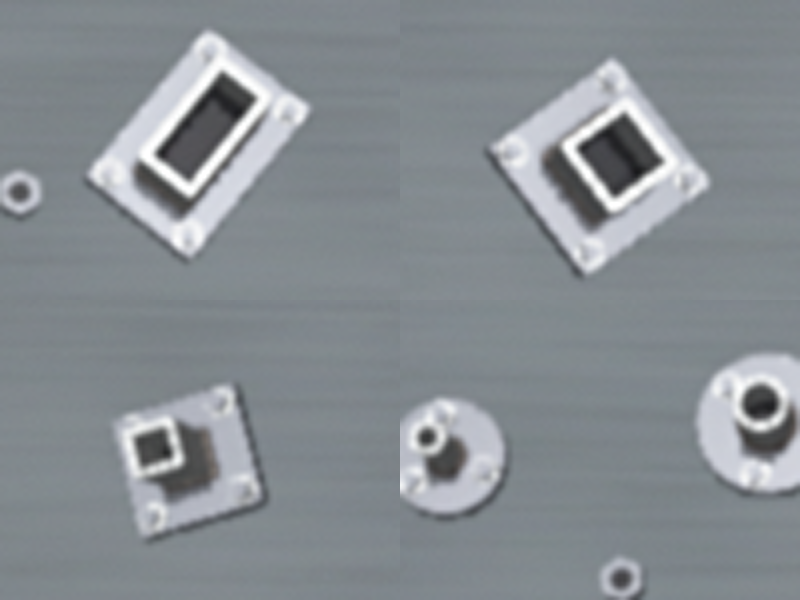

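View pics/piles.png

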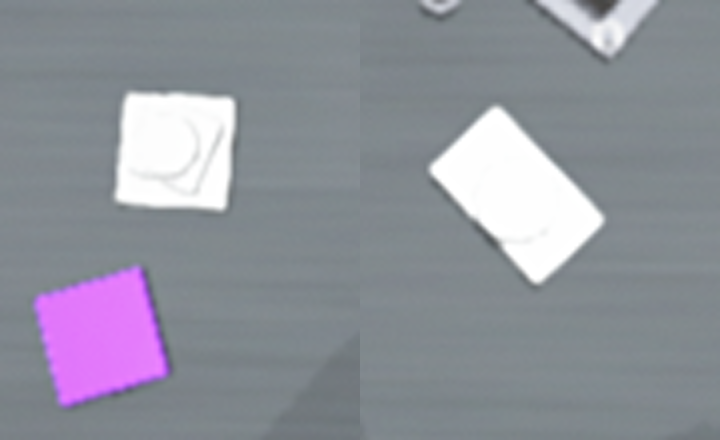

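```bash
cat > meas.py <<'E'
from h import *
import pickle
im,out=pickle.load(open("m.pkl","rb"))
g=im.min(axis=2)
def rect(P): # metric minAreaRect
    (c,s,a)=cv2.minAreaRect((P[:,:2]*1000).astype(np.float32)); return np.round(c,1),np.round(s,1),round(a,1)
K=6
for t,(x,y,w,h) in {"rect":(340,172,70,70),"sql":(420,210,70,64),"sqs":(86,203,52,56),"rl":(255,158,54,48),"rs":(182,168,40,42)}.items():
    c=cv2.resize(g[y:y+h,x:x+w],None,fx=K,fy=K,interpolation=cv2.INTER_CUBIC)
    for thr,z,nm in ((160,.010,"base"),(222,.055,"rim")):
        b=(c>thr).astype(np.uint8)
        n,L,st,_=cv2.connectedComponentsWithStats(b)
        for i in [1+np.argsort(-st[1:,4])[k] for k in range(min(2 if nm=="rim" else 1,n-1))]:
            v,u=np.nonzero(L==i)
            uv=np.c_[(u+.5)/K-.5+x,(v+.5)/K-.5+y]
            P=unproj("top",uv,z)
            hull=cv2.convexHull(P[:,:2].astype(np.float32)*1000)[:,0]
            cc,r=cv2.minEnclosingCircle(hull)
            print(t,nm,thr,st[i,4],rect(P),"circ",np.round(cc,1),round(r*2,1),"fitell",[np.round(q,1) for q in cv2.fitEllipse(hull)])
E
python3 meas.py
python3 - <<'E'
from h import *
import pickle
im,out=pickle.load(open("m.pkl","rb"))
g=im.astype(float).sum(axis=2)/3
print(im[262:296:3,205:245:3].min(axis=2))
c=lambda x0,y0,w,h,k:cv2.resize(np.clip((g[y0:y0+h,x0:x0+w]-235)*12.7,0,255).astype(np.uint8),None,fx=k,fy=k,interpolation=cv2.INTER_CUBIC)
cv2.imwrite("pics/piles2.png",np.hstack([c(200,255,50,50,8),c(322,242,50,50,8)]))
s=arm.capture("side")
d=lambda x0,y0,w,h,k:cv2.resize(s[y0:y0+h,x0:x0+w,::-1],None,fx=k,fy=k,interpolation=cv2.INTER_CUBIC)
cv2.imwrite("pics/piles3.png",np.hstack([d(318,285,50,50,8),d(316,220,50,50,8)]))
E
```

```text
rect base 160 40629 (array([ 609.3, -224.1]), array([ 87.3, 127. ]), 51.3) circ [ 609.4 -224.6] 148.4 fitell [array([ 609.6, -224.6]), array([129. , 153.3]), np.float64(48.6)]
rect rim 222 8153 (array([ 616.7, -220.1]), array([57.2, 88.3]), 50.8) circ [ 616.  -220.3] 100.1 fitell [array([ 616.1, -222.3]), array([84.4, 97.1]), np.float64(74.1)]
rect rim 222 1357 (array([ 541.3, -213.2]), array([16.8, 21.5]), 23.2) circ [ 542.5 -212.7] 21.7 fitell [array([ 542.2, -212.5]), array([18.8, 21.4]), np.float64(11.3)]
sql base 160 39333 (array([ 518.2, -426.2]), array([101.5, 101.1]), 36.3) circ [ 518.4 -425.6] 138.2 fitell [array([ 518.5, -426.5]), array([120. , 155.1]), np.float64(125.1)]
sql rim 222 5461 (array([ 518.2, -426.6]), array([53.6, 52.5]), 35.6) circ [ 518.5 -426.7] 69.6 fitell [array([ 518.9, -426.6]), array([56.8, 87.6]), np.float64(127.0)]
sql rim 222 698 (array([ 519.7, -364.6]), array([19.4, 11.1]), 9.2) circ [ 519.5 -363.2] 19.5 fitell [array([ 519.4, -363.4]), array([13.2, 19.2]), np.float64(102.1)]
sqs base 160 21271 (array([541.2, 447.1]), array([79.7, 79.7]), 18.4) cir
[... 1381 characters left out ...]
7 132 132 127 120 131 128 126 124 124 127 128 130]
 [128 127 222 255 254 255 254 253 255 255 255 185 128 129]
 [128 126 243 253 252 248 251 252 251 251 254 205 129 128]
 [129 126 255 251 253 253 253 251 252 254 235 198 130 130]
 [130 124 254 252 253 253 253 254 234 255 230 147 130 130]
 [131 129 254 253 253 253 253 254 229 237 255 118 133 129]
 [129 130 253 253 253 253 254 252 246 230 255 124 130 129]
 [128 128 254 238 237 238 229 237 250 253 255 125 130 130]
 [130 135 255 253 254 250 238 254 227 254 255 121 132 131]
 [128 162 255 255 255 255 255 252 253 255 255 120 128 127]
 [129 129 123 131 130 135 132 135 142 161 183 127 129 129]
 [125 126 127 127 126 126 126 126 126 126 127 126 126 126]]
```

View pics/piles2.png

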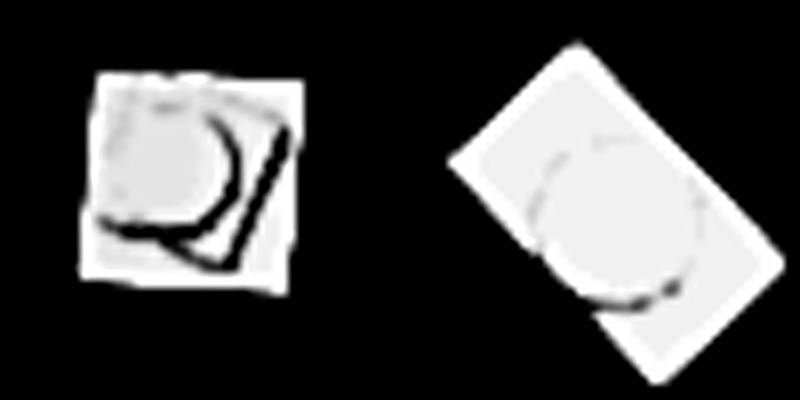

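View pics/piles3.png

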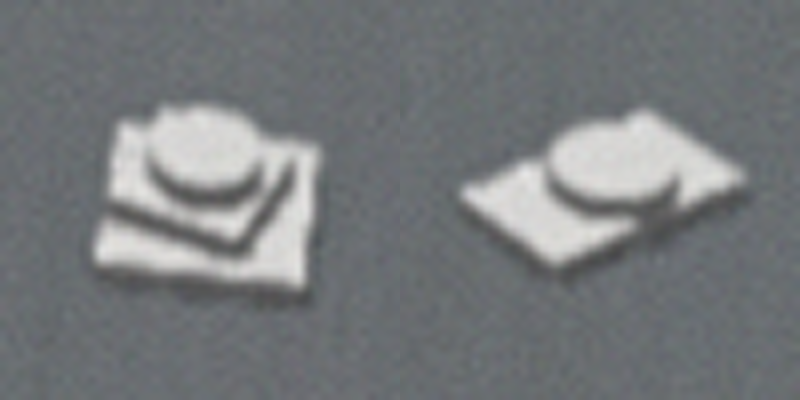

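```bash
cat > ov.py <<'E'
from h import *
def rectpts(c,a,w,h,z):
    a=np.radians(a);R=np.array([[np.cos(a),-np.sin(a)],[np.sin(a),np.cos(a)]])
    q=np.array([[-1,-1],[1,-1],[1,1],[-1,1]])*[w/2,h/2]@R.T+c
    return np.c_[q,np.full(4,z)]/1000
def circ(c,d,z):
    t=np.linspace(0,2*np.pi,48,endpoint=False); return np.c_[c[0]+d/2*np.cos(t),c[1]+d/2*np.sin(t),np.full(48,z)]/1000
def draw(n,im,shapes,x0,y0,w,h,k,enh=False):
    g=im[y0:y0+h,x0:x0+w,::-1].astype(float)
    if enh: g=np.clip((g-215)*6.3,0,255)
    g=cv2.resize(g.astype(np.uint8),None,fx=k,fy=k,interpolation=cv2.INTER_CUBIC)
    for P,col in shapes:
        uv=(proj(n,P)-[x0,y0]+.5)*k
        cv2.polylines(g,[np.round(uv*8).astype(int)],True,col,1,cv2.LINE_AA,3)
    return g
FEET={"rect":((609.5,-224.3),-38.7,125,85,80,40),"sql":((518.3,-426.4),36,100,100,50,50),"sqs":((541.2,447.1),18.4,80,80,30,30),"rl":((673.8,15),92,34),"rs":((650.1,222.2),76,21)}
def footshapes(f):
    v=FEET[f]
    if len(v)==3: return [(circ(v[0],v[1],10),(0,0,255)),(circ(v[0],v[2],55),(255,0,0))]
    return [(rectpts(v[0],v[1],v[2],v[3],10),(0,0,255)),(rectpts(v[0],v[1],v[4],v[5],55),(255,0,0))]
E
python3 - <<'E'
from ov import *
# outline fits of piles
T=arm.capture("top");S=arm.capture("side")
g=T.min(axis=2);K=6
for nm,(x,y,w,h) in {"A":(200,255,50,46),"B":(320,240,58,58)}.items():
    c=cv2.resize(g[y:y+h,x:x+w],None,fx=K,fy=K,interpolation=cv2.INTER_CUBIC)
    n,L,st,_=cv2.connectedComponentsWithStats((c>190).astype(np.uint8));i=1+np.argmax(st[1:,4])
    v,u=np.nonzero(L==i);P=unproj("top",np.c_[(u+.5)/K-.5+x,(v+.5)/K-.5+y],.012)
    print(nm,cv2.minAreaRect((P[:,:2]*1000).astype(np.float32)))
rows=[]
for f in FEET:
    r=[]
    for n,im in (("top",T),("side",S)):
        u=proj(n,[[FEET[f][0][0]/1000,FEET[f][0][1]/1000,.03]])[0].astype(int)
        r.append(draw(n,im,footshapes(f),u[0]-30,u[1]-30,60,60,4))
    rows.append(np.vstack(r))
cv2.imwrite("pics/ovf.png",cv2.resize(np.hstack(rows)[:, :720],None,fx=1,fy=1))
cv2.imwrite("pics/ovf2.png",np.hstack(rows)[:,720:])
E
```

```text
A ((421.52325439453125, 154.173828125), (70.97203826904297, 71.56155395507812), 87.60741424560547)
B ((446.86956787109375, -159.25775146484375), (101.4066390991211, 61.081787109375), 43.675209045410156)
```

View pics/ovf.png

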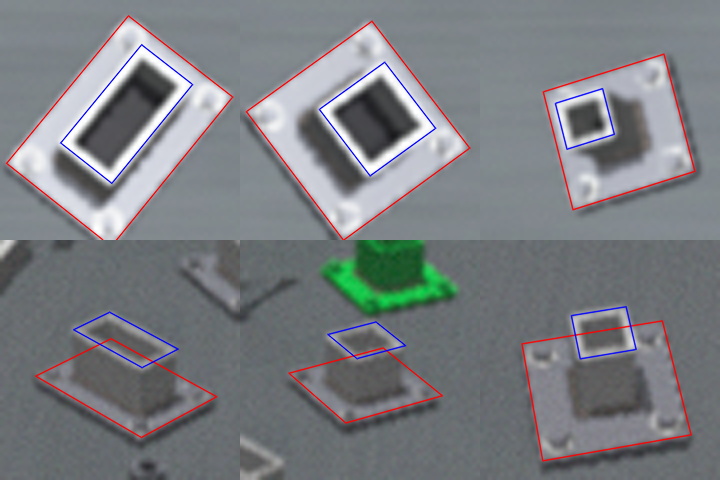

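View pics/ovf2.png

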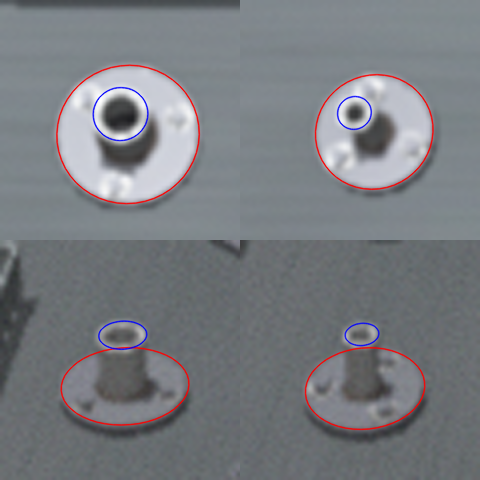

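Feet models fit both views, with red base outlines and blue rims within about 1 px. Next I fit the piles.

```bash
cat > ovp.py <<'E'
from ov import *
import sys
T=arm.capture("top");S=arm.capture("side")
PL={"sql":((421.5,154.2),-2.4),"sqs":((426,159),-26),"rs":((430,162),0),"rect":((446.9,-159.3),43.7),"rl":((443,-160),0)}
for a in sys.argv[1:]:
    k,x,y,t=a.split(",");PL[k]=((float(x),float(y)),float(t))
A=[(rectpts(PL["sql"][0],PL["sql"][1],68,68,12),(0,0,255)),(rectpts(PL["sqs"][0],PL["sqs"][1],48,48,24),(255,0,0)),(circ(PL["rs"][0],38,36),(0,160,0))]
B=[(rectpts(PL["rect"][0],PL["rect"][1],98,58,12),(0,0,255)),(circ(PL["rl"][0],52,24),(0,160,0))]
r=[np.hstack([draw("top",T,A,203,258,44,40,9,True),draw("top",T,B,325,244,50,50,9,True)[:360,:400]]),
   ]
q=np.hstack([draw("side",S,A,325,292,40,36,9),draw("side",S,B,319,224,44,36,9)])
w=max(r[0].shape[1],q.shape[1])
f=lambda i:cv2.copyMakeBorder(i,0,0,0,w-i.shape[1],0)
o=np.vstack([f(r[0]),f(q)]);o=cv2.resize(o,None,fx=min(1,600/o.shape[0],800/o.shape[1]),fy=min(1,600/o.shape[0],800/o.shape[1]),interpolation=cv2.INTER_AREA);cv2.imwrite("pics/ovp.png",o)
E
python3 ovp.py
```

```text
(no output)
```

View pics/ovp.png

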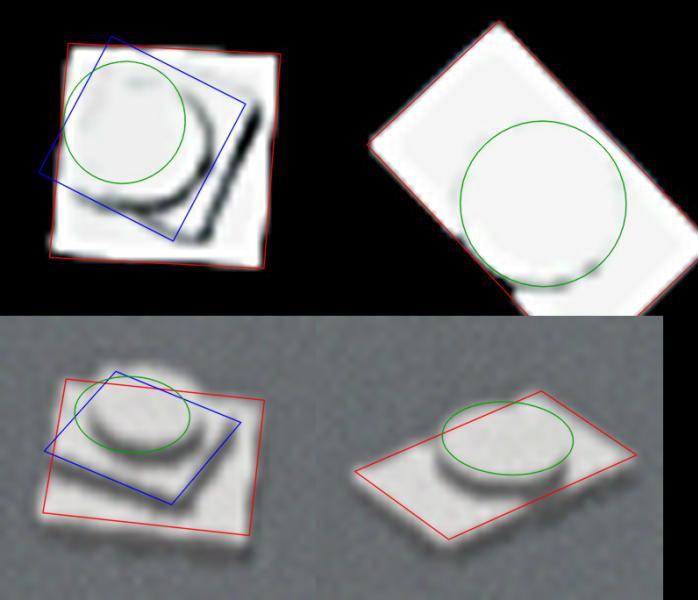

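```bash
python3 ovp.py sqs,423.5,153.5,-21 rs,425,156.5,0 rl,442,-161,0 sql,421,154,-3.2
```

```text
(no output)
```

View pics/ovp.png

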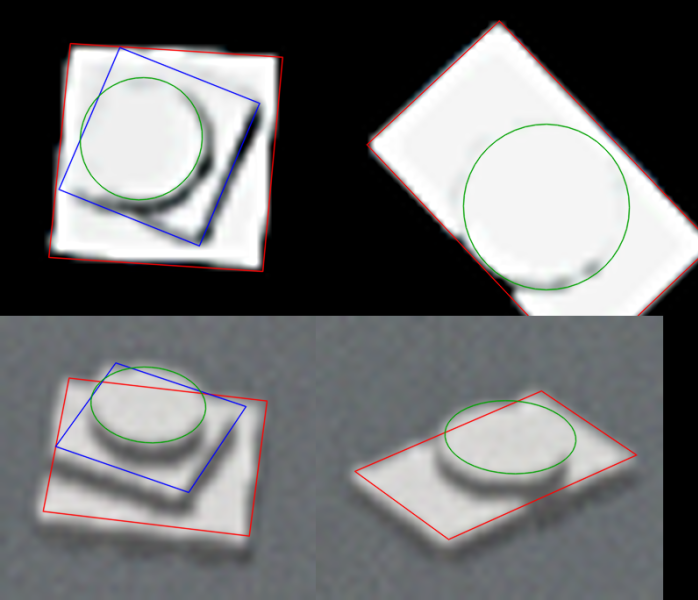

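```bash
python3 - <<'E'
from h import *
from scipy.spatial.transform import Rotation as R
print(unproj("top",[[348.7,269]],.024))
s=arm.observe();M=R.from_rotvec(s["tool_rot"]).as_matrix();print(M.round(3),s["time_s"])
E
```

```text
[[ 0.44355777 -0.15863191  0.024     ]]
[[ 0.     0.913  0.408]
 [-0.     0.408 -0.913]
 [-1.    -0.     0.   ]] 1.0
```

>>> drive_tool(steps=[20,39,-4,0,0,1.15,1,20,39,-4,0,0,1.15,1,20,39,-8,0,0,1.15,1,19.8,38.8,-10,0,0,1.15,1,19.8,38.8,-12,0,0,1.15,1,19.8,38.8,-12,0,0,1.15,1,19.8,38.8,-12,0,0,1.15,1,19.8,38.8,-12,0,0,1.15,1,19.8,38.8,-12,0,0,1.15,1,19.8,38.8,-12,0,0,1.15,1], grip_force=50)

```text
time_s: 1.83
tool_pos: [0.4276, -0.1892, 0.2965]
tool_rot: [-0.004, 1.57, 0.004]
ft_force: [0.7, -0.3, 0.0]
finger_gap: 0.0855
```

```bash
cat > st.py <<'E'
from h import *
from scipy.spatial.transform import Rotation as R
import sys
s=arm.observe();M=R.from_rotvec(s["tool_rot"]).as_matrix()
j=np.degrees(np.arctan2(M[1,2],M[0,2]))
print("t",round(s["time_s"],2),"q",np.round(s["qpos"],3),"pos",(s["tool_pos"]*1000).round(1),"jaw",round(j,2),"tilt",M[:2,0].round(4),"F",s["ft_force"].round(1),"gap",round(s["finger_gap"]*1000,1))
if len(sys.argv)>1:
    x,y=map(float,sys.argv[1:3]);print("shift cm",((np.array([x,y])-s["tool_pos"][:2]*1000)/10).round(2))
if len(sys.argv)>3:
    d=(float(sys.argv[3])-j+90)%180-90;print("yaw rad",round(np.radians(d),3))
E
python3 st.py 443 -159.7
```

```text
t 1.83 q [-0.416  0.142 -0.524  0.903 -0.     1.149] pos [ 427.6 -189.2  296.5] jaw 0.3 tilt [ 0.0009 -0.0004] F [ 0.7 -0.3  0. ] gap 85.5
shift cm [1.54 2.95]
```

>>> drive_tool(steps=[1.54,2.95,-4,0,0,0,0.78,1.54,2.95,-8,0,0,0,0.78,1.54,2.95,-9.5,0,0,0,0.78,1.54,2.95,-9.5,0,0,0,0.78,1.54,2.95,-9.5,0,0,0,0.78,1.54,2.95,-9.5,0,0,0,0.78])

```text
time_s: 2.33
tool_pos: [0.4437, -0.1602, 0.2029]
tool_rot: [-0.005, 1.568, 0.003]
ft_force: [0.5, -0.0, 0.7]
finger_gap: 0.0662
```

```bash
python3 st.py 443 -159.7; python3 - <<'E'
from ov import *
S=arm.capture("side");T=arm.capture("top")
a=draw("side",S,[],302,190,80,80,5);b=draw("top",T,[],310,230,80,80,5)
cv2.imwrite("pics/g1.png",np.hstack([a,b]))
E
```

```text
t 2.33 q [-0.346  0.26  -0.628  0.68  -0.     1.22 ] pos [ 443.7 -160.2  202.9] jaw 0.27 tilt [ 0.0023 -0.001 ] F [ 0.5 -0.   0.7] gap 66.2
shift cm [-0.07  0.05]
```

View pics/g1.png

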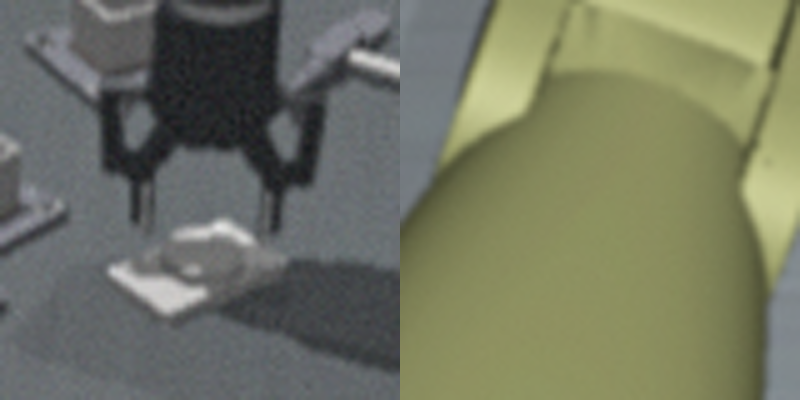

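>>> drive_tool(steps=[0,0,-0.4,0,0,0,0.78,0,0,-0.8,0,0,0,0.78,0,0,-1.2,0,0,0,0.78,0,0,-1.5,0,0,0,0.78,0,0,-1.5,0,0,0,0.78])

```text
time_s: 2.85
tool_pos: [0.4436, -0.1605, 0.1878]
tool_rot: [-0.004, 1.568, 0.002]
ft_force: [-0.3, 0.6, 0.0]
finger_gap: 0.0667
```

>>> drive_tool(steps=[0,0,-0.2,0,0,0,0.78,0,0,-0.3,0,0,0,0.78,0,0,-0.4,0,0,0,0.78])

```text
time_s: 3.1
tool_pos: [0.4436, -0.1605, 0.1836]
tool_rot: [-0.004, 1.568, 0.002]
ft_force: [0.8, -0.2, 0.2]
finger_gap: 0.0669
```

>>> drive_tool(steps=[0,0,0,0,0,0,0.4,0,0,0,0,0,0,0.4,0,0,0,0,0,0,0.4,0,0,0,0,0,0,0.4])

```text
time_s: 3.43
tool_pos: [0.4436, -0.1604, 0.1839]
tool_rot: [-0.004, 1.568, 0.002]
ft_force: [-1.8, 1.2, 4.6]
finger_gap: 0.0498
```

>>> drive_tool(steps=[0,0,0.5,0,0,0,0.4,0,0,1,0,0,0,0.4,0,0,2,0,0,0,0.4,0,0,4,0,0,0,0.4,0,0,7,0,0,0,0.4,0,0,9,0,0,0,0.4,0,0,9,0,0,0,0.4])

```text
time_s: 4.02
tool_pos: [0.4455, -0.1611, 0.2786]
tool_rot: [-0.006, 1.561, 0.0]
ft_force: [0.4, -0.3, -1.5]
finger_gap: 0.0499
```

```bash
python3 st.py 673.8 15; python3 - <<'E'
from ov import *
S=arm.capture("side");T=arm.capture("top")
a=draw("side",S,[],302,160,80,110,5);b=draw("top",T,[],310,230,80,110,5)
cv2.imwrite("pics/g2.png",np.hstack([a,b]))
E
```

```text
t 4.02 q [-0.347  0.166 -0.541  0.853 -0.     1.22 ] pos [ 445.5 -161.1  278.6] jaw 0.24 tilt [ 0.0099 -0.0036] F [ 0.4 -0.3 -1.5] gap 49.9
shift cm [22.83 17.61]
```

View pics/g2.png

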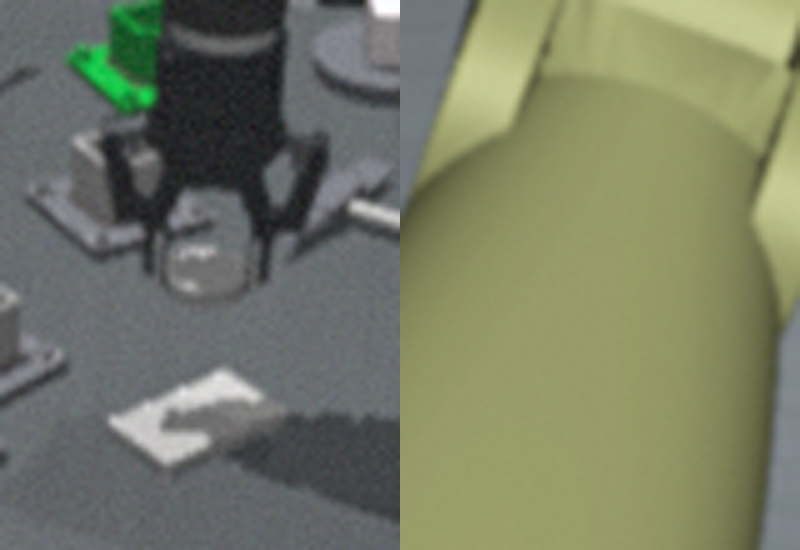

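>>> drive_tool(steps=[6,4.5,0.5,0,0,0,0.4,12,9,0.5,0,0,0,0.4,18,14,0.5,0,0,0,0.4,21.5,16.5,0,0,0,0,0.4,22.83,17.54,0,0,0,0,0.4,22.83,17.54,0,0,0,0,0.4,22.83,17.54,0,0,0,0,0.4,22.83,17.54,-2,0,0,0,0.4,22.83,17.54,-3,0,0,0,0.4,22.83,17.54,-3,0,0,0,0.4])

```text
time_s: 4.95
tool_pos: [0.67, 0.0151, 0.2398]
tool_rot: [-0.006, 1.574, 0.002]
ft_force: [-2.7, -0.2, -2.7]
finger_gap: 0.0495
```

```bash
python3 st.py 673.8 14.3
```

```text
t 4.95 q [ 0.023  0.546 -0.086  0.942 -0.002  1.589] pos [670.   15.1 239.8] jaw 0.28 tilt [-0.0033 -0.0024] F [-2.7 -0.2 -2.7] gap 49.5
shift cm [ 0.38 -0.08]
```

>>> drive_tool(steps=[0.38,-0.08,0,0,0,0,0.4,0.38,-0.08,0,0,0,0,0.4,0.38,-0.08,-0.5,0,0,0,0.4,0.38,-0.08,-0.9,0,0,0,0.4,0.38,-0.08,-1.1,0,0,0,0.4,0.38,-0.08,-1.1,0,0,0,0.4])

```text
time_s: 5.45
tool_pos: [0.6734, 0.014, 0.2286]
tool_rot: [-0.005, 1.575, 0.001]
ft_force: [0.3, -0.0, -1.8]
finger_gap: 0.0495
```

```bash
python3 st.py 673.8 14.3; python3 - <<'E'
from ov import *
S=arm.capture("side")
cv2.imwrite("pics/g3.png",draw("side",S,footshapes("rl")[:1]+[(circ((673.8,15),52,67),(0,255,0))],225,200,80,100,6))
E
```

```text
t 5.45 q [ 0.021  0.561 -0.088  0.926 -0.002  1.588] pos [673.4  14.  228.6] jaw 0.25 tilt [-0.0037 -0.0024] F [ 0.3 -0.  -1.8] gap 49.5
shift cm [0.04 0.03]
```

View pics/g3.png

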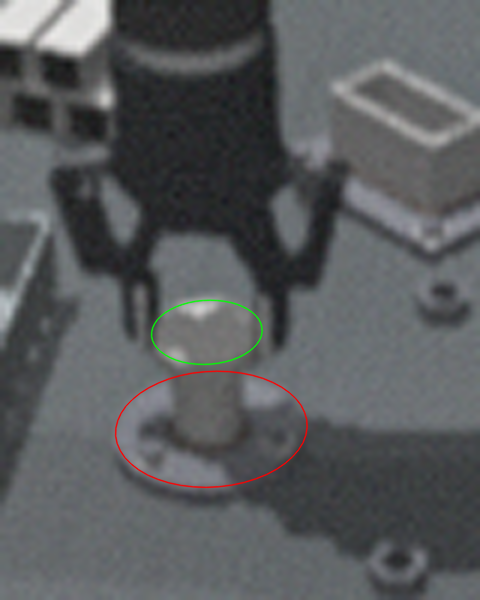

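>>> drive_tool(steps=[0.04,0.03,-0.1,0,0,0,0.4,0.04,0.03,-0.17,0,0,0,0.4,0.04,0.03,-0.2,0,0,0,0.4])

```text
time_s: 5.75
tool_pos: [0.6741, 0.0144, 0.227]
tool_rot: [-0.005, 1.574, 0.002]
ft_force: [-0.1, -0.5, 1.3]
finger_gap: 0.05
```

Contact (force rose by about 3 N). Release and rise.

>>> drive_tool(steps=[0,0,0,0,0,0,0.7,0,0,0,0,0,0,0.78,0,0,0,0,0,0,0.8,0,0,1.5,0,0,0,0.8,0,0,5,0,0,0,0.8,0,0,8,0,0,0,1,0,0,8,0,0,0,1])

```text
time_s: 6.33
tool_pos: [0.6764, 0.0145, 0.3142]
tool_rot: [-0.005, 1.564, 0.002]
ft_force: [1.6, -0.0, 0.8]
finger_gap: 0.0852
```

```bash
python3 st.py 446.9 -159.3 -46.3; python3 - <<'E'
from ov import *
S=arm.capture("side")
cv2.imwrite("pics/g4.png",draw("side",S,footshapes("rl")[:1]+[(circ((673.8,15),52,67),(0,255,0))],225,200,80,100,6))
E
```

```text
t 6.33 q [ 0.022  0.497  0.015  1.081 -0.002  1.588] pos [676.4  14.5 314.2] jaw 0.26 tilt [ 0.0071 -0.0022] F [ 1.6 -0.   0.8] gap 85.2
shift cm [-22.95 -17.38]
yaw rad -0.813
```

View pics/g4.png

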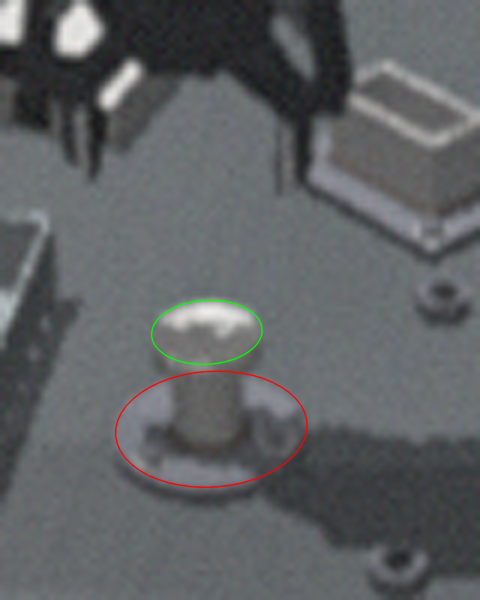

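```bash
python3 - <<'E'
from ov import *
T=arm.capture("top");S=arm.capture("side")
B=[(rectpts((446.9,-159.3),43.7,98,58,12),(0,0,255))]
cv2.imwrite("pics/g5.png",np.hstack([draw("top",T,B,320,240,60,60,6),draw("side",S,B,312,215,60,60,6)]))
E
```

```text
(no output)
```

View pics/g5.png

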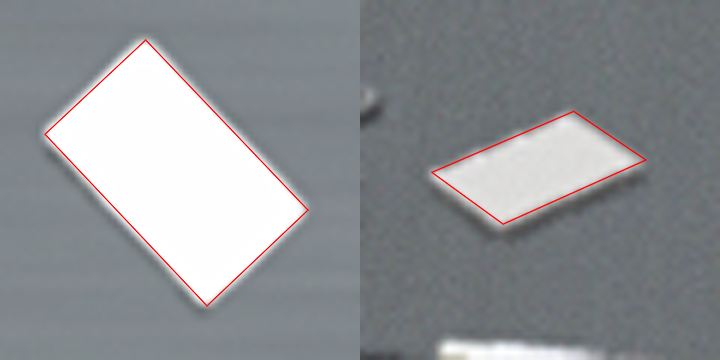

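>>> drive_tool(steps=[-22.95,-17.38,0,0,0,-0.813,1,-22.95,-17.38,0,0,0,-0.813,1,-22.95,-17.38,0,0,0,-0.813,1,-22.95,-17.38,0,0,0,-0.813,1,-22.95,-17.38,-2,0,0,-0.813,1,-22.95,-17.38,-5,0,0,-0.813,1,-22.95,-17.38,-9,0,0,-0.813,1,-22.95,-17.38,-10,0,0,-0.813,0.9,-22.95,-17.38,-10.5,0,0,-0.813,0.9,-22.95,-17.38,-10.5,0,0,-0.813,0.9])

```text
time_s: 7.32
tool_pos: [0.4416, -0.1589, 0.1993]
tool_rot: [0.633, 1.487, -0.635]
ft_force: [0.0, 0.3, 0.7]
finger_gap: 0.077
```

```bash
python3 st.py 446.9 -159.3 -46.3
```

```text
t 7.32 q [-3.450e-01  2.670e-01 -6.290e-01  6.850e-01 -1.000e-03  2.036e+00] pos [ 441.6 -158.9  199.3] jaw -46.42 tilt [-0.0103  0.0027] F [0.  0.3 0.7] gap 77.0
shift cm [ 0.53 -0.04]
yaw rad 0.002
```

>>> drive_tool(steps=[0.53,-0.04,-0.5,0,0,0,0.9,0.53,-0.04,-1.2,0,0,0,0.9,0.53,-0.04,-2,0,0,0,0.9,0.53,-0.04,-2.4,0,0,0,0.9,0.53,-0.04,-2.65,0,0,0,0.9,0.53,-0.04,-2.65,0,0,0,0.9])

```text
time_s: 7.82
tool_pos: [0.447, -0.159, 0.1724]
tool_rot: [0.632, 1.488, -0.635]
ft_force: [0.6, 0.2, 1.2]
finger_gap: 0.077
```

>>> drive_tool(steps=[0,0,0,0,0,0,0.4,0,0,0,0,0,0,0.4,0,0,0,0,0,0,0.4,0,0,0,0,0,0,0.4], grip_force=70)

```text
time_s: 8.15
tool_pos: [0.4481, -0.1596, 0.1738]
tool_rot: [0.631, 1.484, -0.635]
ft_force: [-0.1, -2.0, 6.7]
finger_gap: 0.0556
```

```bash
python3 st.py 446.9 -159.3 -46.3
```

```text
t 8.15 q [-3.420e-01  3.140e-01 -6.400e-01  6.250e-01 -2.000e-03  2.039e+00] pos [ 448.1 -159.6  173.8] jaw -46.38 tilt [-0.008   0.0008] F [-0.1 -2.   6.7] gap 55.6
shift cm [-0.12  0.03]
yaw rad 0.001
```

>>> drive_tool(steps=[0,0,0.5,0,0,0,0.4,0,0,1.5,0,0,0,0.4,0,0,4,0,0,0.1,0.4,0,0,7,0,0,0.2,0.4,2,-1,10,0,0,0.3,0.4,5,-2,11,0,0,0.4,0.4,9,-4,11,0,0,0.52,0.4,12,-5,11,0,0,0.64,0.4,14,-6,11,0,0,0.76,0.4,15,-6.2,11,0,0,0.88,0.4])

```text
time_s: 8.98
tool_pos: [0.6005, -0.223, 0.284]
tool_rot: [-0.065, 1.575, 0.055]
ft_force: [-0.7, -0.6, -6.1]
finger_gap: 0.0554
```

```bash
python3 st.py 609 -223.9 51.3
```

```text
t 8.98 q [-0.354  0.458 -0.12   0.995 -0.008  1.141] pos [ 600.5 -223.   284. ] jaw 4.35 tilt [-0.0043 -0.0065] F [-0.7 -0.6 -6.1] gap 55.4
shift cm [ 0.85 -0.09]
yaw rad 0.819
```

>>> drive_tool(steps=[0.4,0,0,0,0,0.12,0.4,0.85,-0.09,0,0,0,0.24,0.4,0.85,-0.09,0,0,0,0.36,0.4,0.85,-0.09,-0.5,0,0,0.48,0.4,0.85,-0.09,-1.5,0,0,0.6,0.4,0.85,-0.09,-2.5,0,0,0.72,0.4,0.85,-0.09,-3.5,0,0,0.819,0.4,0.85,-0.09,-4,0,0,0.819,0.4,0.85,-0.09,-4.2,0,0,0.819,0.4,0.85,-0.09,-4.2,0,0,0.819,0.4])

```text
time_s: 9.82
tool_pos: [0.6085, -0.2237, 0.2415]
tool_rot: [-0.702, 1.459, 0.692]
ft_force: [0.1, 0.3, -5.3]
finger_gap: 0.0553
```

```bash
python3 st.py 609 -223.9 51.3; python3 - <<'E'
from ov import *
S=arm.capture("side")
T=arm.capture("top")
sh=footshapes("rect")[:1]+[(rectpts((609.5,-224.3),-38.7,98,58,80),(0,255,0))]
cv2.imwrite("pics/g6.png",np.hstack([draw("side",S,sh,260,170,70,80,5),draw("top",T,sh,340,165,70,80,5)]))
E
```

```text
t 9.82 q [-0.351  0.504 -0.151  0.913 -0.006  0.328] pos [ 608.5 -223.7  241.5] jaw 51.13 tilt [ 0.0001 -0.0069] F [ 0.1  0.3 -5.3] gap 55.3
shift cm [ 0.05 -0.02]
yaw rad 0.003
```

View pics/g6.png

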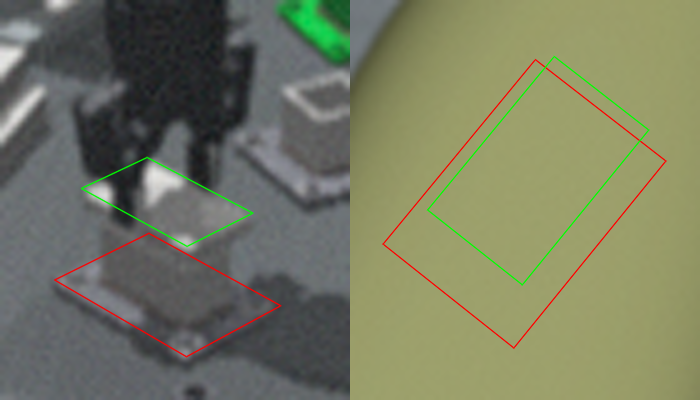

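>>> drive_tool(steps=[0.05,-0.02,-0.5,0,0,0,0.4,0.05,-0.02,-0.9,0,0,0,0.4,0.05,-0.02,-1.1,0,0,0,0.4,0.05,-0.02,-1.2,0,0,0,0.4,0.05,-0.02,-1.28,0,0,0,0.4,0.05,-0.02,-1.3,0,0,0,0.4])

```text
time_s: 10.42
tool_pos: [0.6095, -0.2241, 0.2293]
tool_rot: [-0.704, 1.458, 0.691]
ft_force: [-0.9, -0.7, -5.0]
finger_gap: 0.0557
```

>>> drive_tool(steps=[-0.04,0.01,-0.06,0,0,0,0.4,-0.04,0.01,-0.12,0,0,0,0.4,-0.04,0.01,-0.15,0,0,0,0.4])

```text
time_s: 10.67
tool_pos: [0.6093, -0.224, 0.2289]
tool_rot: [-0.704, 1.457, 0.691]
ft_force: [-3.6, 1.2, 5.2]
finger_gap: 0.0554
```

Contact. Release and rise.

>>> drive_tool(steps=[0,0,0,0,0,0,0.7,0,0,0,0,0,0,0.85,0,0,0,0,0,0,0.85,0,0,0.5,0,0,0,0.85,0,0,2,0,0,0,0.85,0,0,6,0,0,0,1,0,0,9,0,0,0,1])

```text
time_s: 11.25
tool_pos: [0.6091, -0.224, 0.3204]
tool_rot: [-0.704, 1.458, 0.691]
ft_force: [1.6, -0.2, 0.2]
finger_gap: 0.0854
```

```bash
python3 st.py 425 156.5 69; python3 - <<'E'
from ov import *
S=arm.capture("side")
T=arm.capture("top")
sh=footshapes("rect")[:1]+[(rectpts((609.5,-224.3),-38.7,98,58,67),(0,255,0))]
cv2.imwrite("pics/g7.png",np.hstack([draw("side",S,sh,260,170,70,80,5),draw("top",T,sh,340,165,70,80,5)]))
E
```

```text
t 11.25 q [-0.351  0.444 -0.053  1.069 -0.007  0.327] pos [ 609.1 -224.   320.4] jaw 51.18 tilt [ 0.0019 -0.0076] F [ 1.6 -0.2  0.2] gap 85.4
shift cm [-18.41  38.05]
yaw rad 0.311
```

View pics/g7.png

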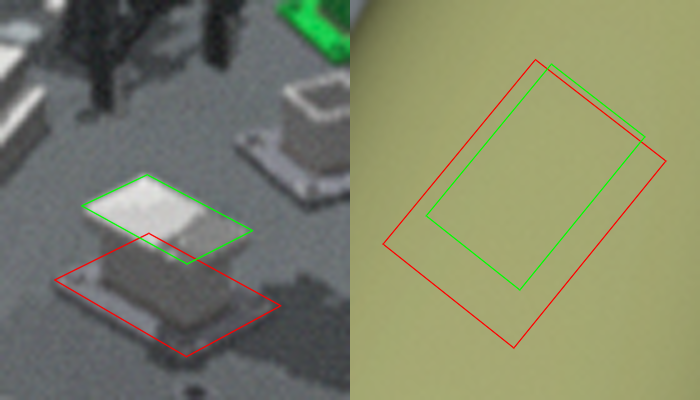

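>>> drive_tool(steps=[-18.41,38.05,0,0,0,0.31,0.6,-18.41,38.05,0,0,0,0.31,0.6,-18.41,38.05,0,0,0,0.31,0.6,-18.41,38.05,0,0,0,0.31,0.6,-18.41,38.05,-1,0,0,0.31,0.6,-18.41,38.05,-2,0,0,0.31,0.6,-18.41,38.05,-4,0,0,0.31,0.6,-18.41,38.05,-6,0,0,0.31,0.6,-18.41,38.05,-8,0,0,0.31,0.6,-18.41,38.05,-9,0,0,0.31,0.6])

```text
time_s: 12.18
tool_pos: [0.4361, 0.1386, 0.252]
tool_rot: [-0.946, 1.348, 0.92]
ft_force: [0.9, 0.7, -1.2]
finger_gap: 0.0515
```

```bash
python3 st.py 425 156.5 69; python3 - <<'E'
from ov import *
T=arm.capture("top");S=arm.capture("side")
cv2.imwrite("pics/full2.png",T[:,:,::-1])
cv2.imwrite("pics/g8.png",np.hstack([draw("side",S,[],300,230,80,110,5),draw("top",T,[],190,230,80,110,5)]))
E
```

```text
t 12.18 q [ 0.312  0.165 -0.614  0.776 -0.011  0.679] pos [436.1 138.6 252. ] jaw 68.96 tilt [ 0.0191 -0.0057] F [ 0.9  0.7 -1.2] gap 51.5
shift cm [-1.11  1.79]
yaw rad 0.001
```

View pics/g8.png

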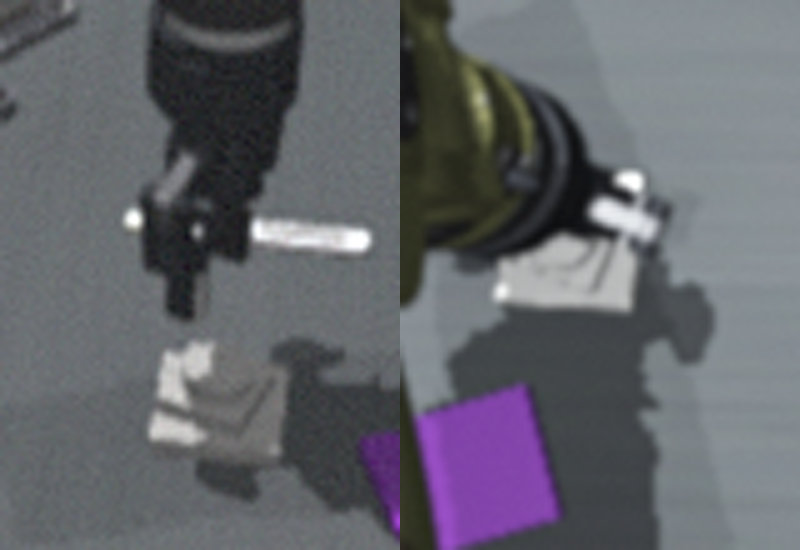

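>>> drive_tool(steps=[-1.11,1.79,0,0,0,0,0.6,-1.11,1.79,-1,0,0,0,0.6,-1.11,1.79,-2,0,0,0,0.6,-1.11,1.79,-3,0,0,0,0.6,-1.11,1.79,-3.5,0,0,0,0.6,-1.11,1.79,-3.5,0,0,0,0.6])

```text
time_s: 12.78
tool_pos: [0.4212, 0.1563, 0.2118]
tool_rot: [-0.947, 1.358, 0.928]
ft_force: [-0.5, 0.5, 1.1]
finger_gap: 0.0513
```

```bash
python3 st.py 425 156.5 69; python3 - <<'E'
from ov import *
T=arm.capture("top");S=arm.capture("side")
cv2.imwrite("pics/g9.png",np.hstack([draw("side",S,[],310,260,70,70,7)]))
E
```

```text
t 12.78 q [ 0.359  0.21  -0.67   0.687 -0.01   0.722] pos [421.2 156.3 211.8] jaw 69.19 tilt [ 0.0074 -0.0084] F [-0.5  0.5  1.1] gap 51.3
shift cm [0.38 0.02]
yaw rad -0.003
```

View pics/g9.png

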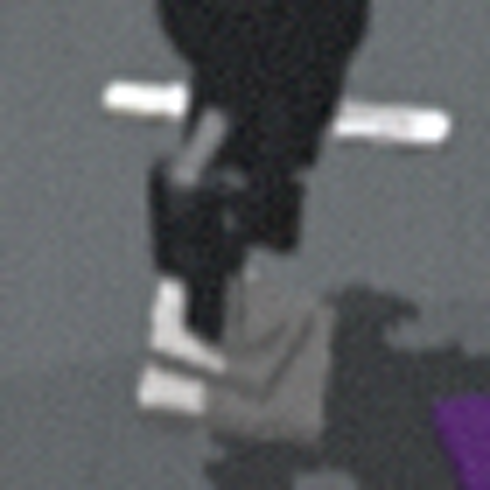

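```bash
python3 - <<'E'
from h import *
for z in (.03,.035,.04,.045,.05): print(z,proj("side",[[.4326,.1862,z]]),proj("side",[[.4303,.180,z]]))
E
```

```text
0.03 [[339.54371993 311.7910663 ]] [[340.57612223 310.25371848]]
0.035 [[339.63138795 310.3246393 ]] [[340.66556691 308.7896232 ]]
0.04 [[339.71941525 308.85220255]] [[340.75537679 307.31955013]]
0.045 [[339.80780404 307.37371905]] [[340.84555411 305.84346259]]
0.05 [[339.89655656 305.88915146]] [[340.93610113 304.3613236 ]]
```

>>> drive_tool(steps=[0.38,0.02,0,0,0,0,0.6,0.38,0.02,-0.4,0,0,0,0.6,0.38,0.02,-0.9,0,0,0,0.6,0.38,0.02,-1.25,0,0,0,0.6,0.38,0.02,-1.25,0,0,0,0.6])

```text
time_s: 13.3
tool_pos: [0.4251, 0.1566, 0.1996]
tool_rot: [-0.947, 1.358, 0.928]
ft_force: [-0.1, -0.2, 0.1]
finger_gap: 0.0508
```

>>> drive_tool(steps=[0,0,0,0,0,0,0.25,0,0,0,0,0,0,0.25,0,0,0,0,0,0,0.25,0,0,0,0,0,0,0.25], grip_force=50)

```text
time_s: 13.63
tool_pos: [0.4249, 0.1565, 0.1997]
tool_rot: [-0.947, 1.358, 0.928]
ft_force: [-1.2, -1.1, 3.5]
finger_gap: 0.0357
```

```bash
python3 st.py 425 156.5 69
```

```text
t 13.63 q [ 0.357  0.233 -0.675  0.659 -0.011  0.719] pos [424.9 156.5 199.7] jaw 69.21 tilt [ 0.0072 -0.0086] F [-1.2 -1.1  3.5] gap 35.7
shift cm [ 0.01 -0.  ]
yaw rad -0.004
```

>>> drive_tool(steps=[0,0,0.5,0,0,0,0.25,0,0,1.5,0,0,0,0.25,0,0,4,0,0,0,0.25,2,0.6,7,0,0,0,0.25,6,1.8,8,0,0,0,0.25,10,2.9,8,0,0,0,0.25,14,4.1,8,0,0,0,0.25,18,5.3,7,0,0,0,0.25,21,6.1,6,0,0,0,0.25,22.5,6.57,5,0,0,0,0.25])

```text
time_s: 14.47
tool_pos: [0.6539, 0.2233, 0.2504]
tool_rot: [-0.947, 1.354, 0.927]
ft_force: [-0.0, -0.7, -0.6]
finger_gap: 0.0354
```

```bash
python3 st.py 650.1 222.2; python3 - <<'E'
from ov import *
T=arm.capture("top");S=arm.capture("side")
PL={"sql":((421.2,154.2),-2.6),"sqs":((423.5,153.5),-21)}
A=[(rectpts(PL["sql"][0],PL["sql"][1],68,68,12),(0,0,255)),(rectpts(PL["sqs"][0],PL["sqs"][1],48,48,24),(255,0,0))]
cv2.imwrite("pics/g10.png",np.hstack([draw("side",S,A,322,290,44,44,8),draw("side",S,[],220,240,60,60,6)[:352],draw("top",T,A,203,258,44,44,8,True)])[:, :800])
cv2.imwrite("pics/g10t.png",np.hstack([draw("top",T,A,203,258,44,44,8,True),draw("top",T,A,203,258,44,44,8,False)]))
E
```

```text
t 14.47 q [ 0.331  0.567 -0.024  0.971 -0.01   0.695] pos [653.9 223.3 250.4] jaw 69.19 tilt [ 0.0114 -0.0071] F [-0.  -0.7 -0.6] gap 35.4
shift cm [-0.38 -0.11]
```

View pics/g10.png

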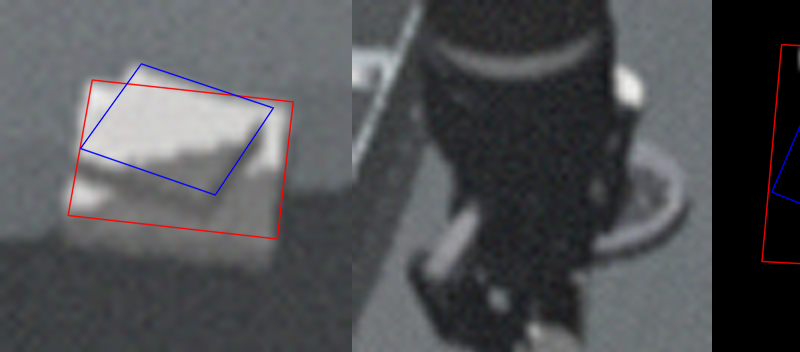

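View pics/g10t.png

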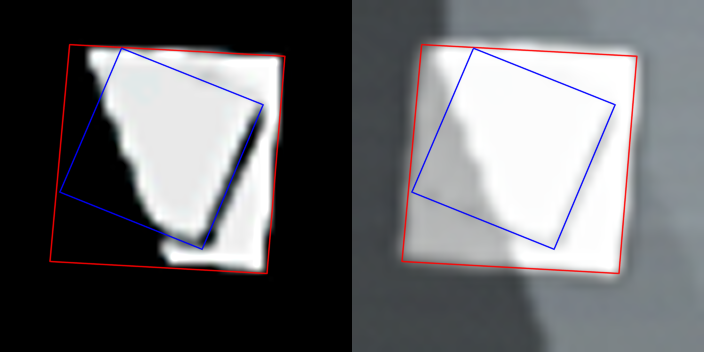

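>>> drive_tool(steps=[-0.38,-0.11,0,0,0,0,0.25,-0.38,-0.11,0,0,0,0,0.25,-0.38,-0.11,-0.7,0,0,0,0.25,-0.38,-0.11,-1.3,0,0,0,0.25,-0.38,-0.11,-1.75,0,0,0,0.25,-0.38,-0.11,-1.75,0,0,0,0.25])

```text
time_s: 15.07
tool_pos: [0.6472, 0.2215, 0.2308]
tool_rot: [-0.947, 1.359, 0.929]
ft_force: [-0.8, -0.7, 0.7]
finger_gap: 0.0351
```

```bash
python3 st.py 650.1 222.2; python3 - <<'E'
from ov import *
S=arm.capture("side")
sh=footshapes("rs")[:1]+[(circ((650.1,222.2),38,69),(0,255,0))]
cv2.imwrite("pics/g11.png",draw("side",S,sh,210,260,80,80,7))
E
```

```text
t 15.07 q [ 0.332  0.574 -0.061  0.933 -0.01   0.695] pos [647.2 221.5 230.8] jaw 69.2 tilt [ 0.0064 -0.0087] F [-0.8 -0.7  0.7] gap 35.1
shift cm [0.29 0.07]
```

View pics/g11.png

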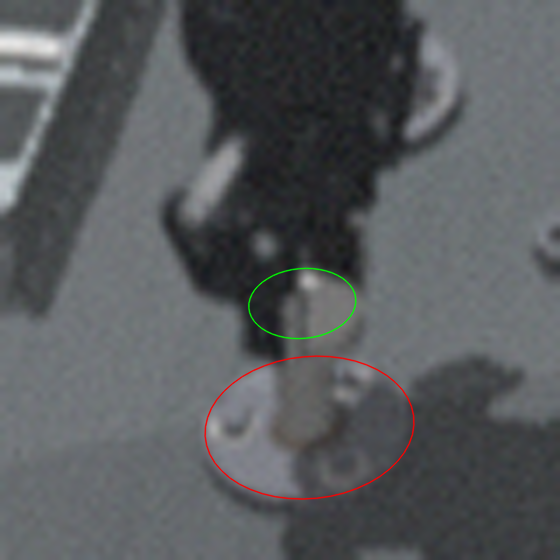

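>>> drive_tool(steps=[0,0,0.3,0,0,0,0.25,0.29,0.07,0.3,0,0,0,0.25,0.29,0.07,0.3,0,0,0,0.25,0.29,0.07,0.1,0,0,0,0.25,0.29,0.07,0.0,0,0,0,0.25,0.29,0.07,-0.05,0,0,0,0.25,0.29,0.07,-0.05,0,0,0,0.25])

```text
time_s: 15.7
tool_pos: [0.6502, 0.2222, 0.2308]
tool_rot: [-0.947, 1.359, 0.929]
ft_force: [-1.1, -0.2, 4.3]
finger_gap: 0.0354
```

>>> drive_tool(steps=[0,0,0,0,0,0,0.5,0,0,0,0,0,0,0.6,0,0,0,0,0,0,0.6,0,0,0.5,0,0,0,0.6,0,0,2,0,0,0,0.6,0,0,6,0,0,0,0.8,0,0,8,0,0,0,0.8])

```text
time_s: 16.28
tool_pos: [0.6505, 0.2223, 0.3138]
tool_rot: [-0.947, 1.357, 0.928]
ft_force: [0.7, 0.9, 1.7]
finger_gap: 0.0682
```

```bash
python3 st.py 423.5 153.5 69; python3 - <<'E'
from ov import *
S=arm.capture("side")
sh=footshapes("rs")[:1]+[(circ((650.1,222.2),38,67),(0,255,0))]
cv2.imwrite("pics/g12.png",draw("side",S,sh,210,260,80,80,7))
E
```

```text
t 16.28 q [ 0.332  0.519  0.049  1.095 -0.01   0.695] pos [650.5 222.3 313.8] jaw 69.2 tilt [ 0.0083 -0.0081] F [0.7 0.9 1.7] gap 68.2
shift cm [-22.7   -6.88]
yaw rad -0.003
```

View pics/g12.png

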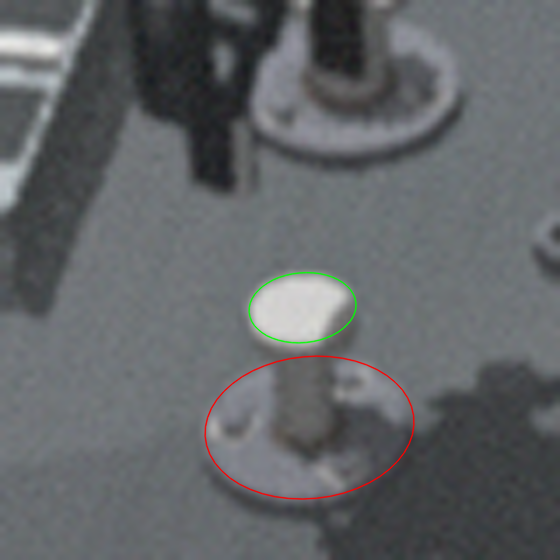

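>>> drive_tool(steps=[-22.7,-6.88,0,0,0,0,0.75,-22.7,-6.88,0,0,0,0,0.75,-22.7,-6.88,-1,0,0,0,0.75,-22.7,-6.88,-3,0,0,0,0.75,-22.7,-6.88,-6,0,0,0,0.75,-22.7,-6.88,-9,0,0,0,0.75,-22.7,-6.88,-10,0,0,0,0.75,-22.7,-6.88,-10.5,0,0,0,0.75,-22.7,-6.88,-10.5,0,0,0,0.75])

```text
time_s: 17.08
tool_pos: [0.4239, 0.1536, 0.2123]
tool_rot: [-0.947, 1.353, 0.927]
ft_force: [0.2, 0.0, 0.1]
finger_gap: 0.0637
```

```bash
python3 st.py 423.5 153.5 69; python3 - <<'E'
from ov import *
S=arm.capture("side")
cv2.imwrite("pics/g13.png",draw("side",S,[],310,260,70,70,7))
E
```

```text
t 17.08 q [ 0.351  0.21  -0.669  0.683 -0.011  0.714] pos [423.9 153.6 212.3] jaw 69.2 tilt [ 0.0119 -0.0069] F [0.2 0.  0.1] gap 63.7
shift cm [-0.04 -0.01]
yaw rad -0.004
```

View pics/g13.png

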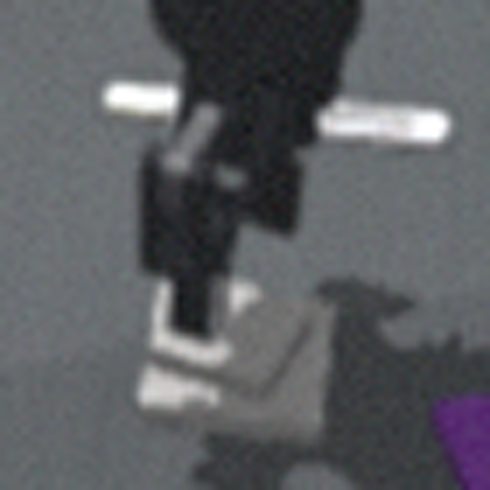

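>>> drive_tool(steps=[-0.04,-0.01,-0.6,0,0,0,0.75,-0.04,-0.01,-1.2,0,0,0,0.75,-0.04,-0.01,-1.8,0,0,0,0.75,-0.04,-0.01,-2.3,0,0,0,0.75,-0.04,-0.01,-2.65,0,0,0,0.75,-0.04,-0.01,-2.65,0,0,0,0.75])

```text
time_s: 17.63
tool_pos: [0.4252, 0.1541, 0.1865]
tool_rot: [-0.947, 1.351, 0.926]
ft_force: [0.5, 0.2, 0.5]
finger_gap: 0.0643
```

>>> drive_tool(steps=[0,0,0,0,0,0,0.4,0,0,0,0,0,0,0.4,0,0,0,0,0,0,0.4,0,0,0,0,0,0,0.4], grip_force=50)

```text
time_s: 17.97
tool_pos: [0.4252, 0.154, 0.1867]
tool_rot: [-0.948, 1.351, 0.926]
ft_force: [-1.5, -0.7, 2.8]
finger_gap: 0.0464
```

```bash
python3 st.py 541.2 447.1 108.4
```

```text
t 17.97 q [ 0.351  0.249 -0.693  0.618 -0.011  0.714] pos [425.2 154.  186.7] jaw 69.2 tilt [ 0.0141 -0.0064] F [-1.5 -0.7  2.8] gap 46.4
shift cm [11.6  29.31]
yaw rad 0.684
```

>>> drive_tool(steps=[0,0,0.5,0,0,0,0.4,0,0,1.5,0,0,0,0.4,0,0,4,0,0,0,0.4,1,3,7,0,0,0.1,0.4,3,7,8,0,0,0.2,0.4,4.5,11,8,0,0,0.3,0.4,6,15,8,0,0,0.42,0.4,7.5,19,8,0,0,0.54,0.4,9,23,8,0,0,0.66,0.4,10.5,26.5,8,0,0,0.684,0.4])

```text
time_s: 18.8
tool_pos: [0.5278, 0.4153, 0.2675]
tool_rot: [-1.451, 1.024, 1.434]
ft_force: [1.0, -1.0, -1.9]
finger_gap: 0.0463
```

```bash
python3 st.py 542.5 447.5 108.4
```

```text
t 18.8 q [ 0.668  0.517 -0.066  0.974 -0.006  0.341] pos [527.8 415.3 267.5] jaw 108.71 tilt [0.015  0.0043] F [ 1.  -1.  -1.9] gap 46.3
shift cm [1.47 3.22]
yaw rad -0.005
```

>>> drive_tool(steps=[1.47,3.22,0,0,0,-0.005,0.4,1.47,3.22,0,0,0,-0.005,0.4,1.47,3.22,-1,0,0,-0.005,0.4,1.47,3.22,-2,0,0,-0.005,0.4,1.47,3.22,-3,0,0,-0.005,0.4,1.47,3.22,-3.3,0,0,-0.005,0.4,1.47,3.22,-3.3,0,0,-0.005,0.4])

```text
time_s: 19.38
tool_pos: [0.5416, 0.4458, 0.2327]
tool_rot: [-1.447, 1.031, 1.431]
ft_force: [0.5, -0.2, -2.0]
finger_gap: 0.0468
```

```bash
python3 st.py 542.5 447.5 108.4;  python3 - <<'E'
from ov import *
S=arm.capture("side");T=arm.capture("top")
sh=footshapes("sqs")[:1]+[(rectpts((541.2,447.1),18.4,48,48,70),(0,255,0))]
B=[(rectpts((421.2,154.2),-2.6,68,68,12),(0,0,255))]
cv2.imwrite("pics/g14.png",np.hstack([draw("side",S,sh,245,335,80,80,5),draw("top",T,B,200,255,50,80,5)]))
E
```

```text
t 19.38 q [ 0.69   0.599 -0.013  0.948 -0.006  0.369] pos [541.6 445.8 232.7] jaw 108.37 tilt [0.0122 0.0019] F [ 0.5 -0.2 -2. ] gap 46.8
shift cm [0.09 0.17]
yaw rad 0.001
```

View pics/g14.png

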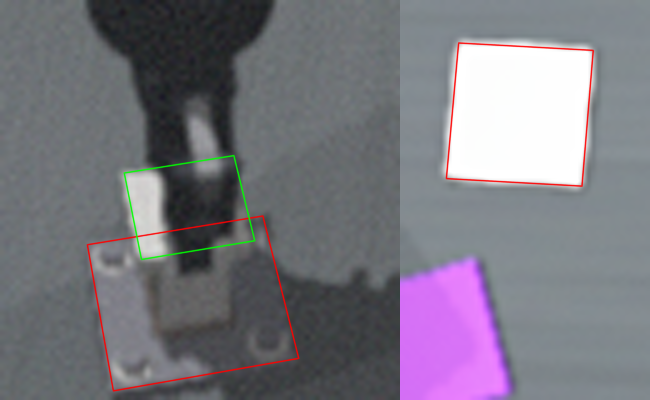

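>>> drive_tool(steps=[0.09,0.17,0,0,0,0,0.4,0.09,0.17,-0.15,0,0,0,0.4,0.09,0.17,-0.25,0,0,0,0.4,0.09,0.17,-0.32,0,0,0,0.4,0.09,0.17,-0.35,0,0,0,0.4])

```text
time_s: 19.9
tool_pos: [0.5433, 0.4484, 0.231]
tool_rot: [-1.447, 1.028, 1.43]
ft_force: [-0.4, -0.6, -2.5]
finger_gap: 0.0466
```

>>> drive_tool(steps=[-0.08,-0.09,-0.1,0,0,0,0.4,-0.08,-0.09,-0.15,0,0,0,0.4,-0.08,-0.09,-0.2,0,0,0,0.4,-0.08,-0.09,-0.2,0,0,0,0.4])

```text
time_s: 20.23
tool_pos: [0.5424, 0.4474, 0.2297]
tool_rot: [-1.447, 1.027, 1.43]
ft_force: [-2.0, -1.8, 4.0]
finger_gap: 0.0464
```

>>> drive_tool(steps=[0,0,0,0,0,0,0.6,0,0,0,0,0,0,0.75,0,0,0,0,0,0,0.75,0,0,0.5,0,0,0,0.75,0,0,2,0,0,0,0.8,0,0,6,0,0,0,1,0,0,8,0,0,0,1])

```text
time_s: 20.82
tool_pos: [0.5427, 0.4477, 0.3129]
tool_rot: [-1.447, 1.025, 1.429]
ft_force: [1.1, 1.8, 1.7]
finger_gap: 0.0856
```

```bash
python3 st.py 421.2 154.0 87.4;  python3 - <<'E'
from ov import *
S=arm.capture("side");T=arm.capture("top")
sh=footshapes("sqs")[:1]+[(rectpts((541.2,447.1),18.4,48,48,67),(0,255,0))]
cv2.imwrite("pics/g15.png",np.hstack([draw("side",S,sh,245,335,80,80,5),draw("top",T,sh,70,180,80,80,5)]))
g=T.min(axis=2);K=6
x,y,w,h=(200,255,50,46)
c=cv2.resize(g[y:y+h,x:x+w],None,fx=K,fy=K,interpolation=cv2.INTER_CUBIC)
n,L,st,_=cv2.connectedComponentsWithStats((c>190).astype(np.uint8));i=1+np.argmax(st[1:,4])
v,u=np.nonzero(L==i);P=unproj("top",np.c_[(u+.5)/K-.5+x,(v+.5)/K-.5+y],.012)
print(cv2.minAreaRect((P[:,:2]*1000).astype(np.float32)))
E
```

```text
t 20.82 q [ 0.691  0.544  0.087  1.098 -0.006  0.37 ] pos [542.7 447.7 312.9] jaw 108.38 tilt [0.0164 0.0053] F [1.1 1.8 1.7] gap 85.6
shift cm [-12.15 -29.37]
yaw rad -0.366
((421.5118103027344, 154.22467041015625), (71.17720031738281, 71.63782501220703), 87.44490051269531)
```

View pics/g15.png

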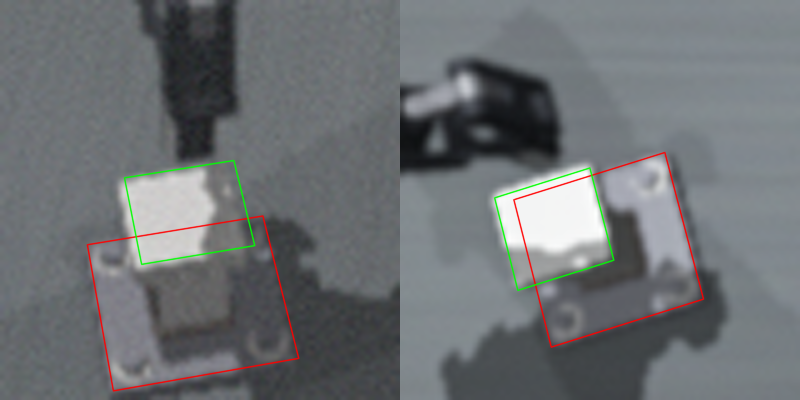

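>>> drive_tool(steps=[-12.13,-29.35,0,0,0,-0.366,1,-12.13,-29.35,0,0,0,-0.366,1,-12.13,-29.35,0,0,0,-0.366,1,-12.13,-29.35,-1,0,0,-0.366,1,-12.13,-29.35,-2,0,0,-0.366,1,-12.13,-29.35,-4,0,0,-0.366,1,-12.13,-29.35,-7,0,0,-0.366,1,-12.13,-29.35,-9,0,0,-0.366,1,-12.13,-29.35,-10.5,0,0,-0.366,1,-12.13,-29.35,-10.5,0,0,-0.366,1])

```text
time_s: 21.75
tool_pos: [0.4184, 0.1522, 0.2059]
tool_rot: [-1.182, 1.222, 1.162]
ft_force: [-1.2, -0.7, -0.5]
finger_gap: 0.0855
```

```bash
python3 st.py 421.4 154.2 87.4
```

```text
t 21.75 q [ 0.351  0.207 -0.691  0.66  -0.007  0.399] pos [418.4 152.2 205.9] jaw 87.26 tilt [ 0.0147 -0.0024] F [-1.2 -0.7 -0.5] gap 85.5
shift cm [0.3 0.2]
yaw rad 0.002
```

>>> drive_tool(steps=[0.3,0.2,-0.3,0,0.015,0,1,0.3,0.2,-1,0,0.015,0,1,0.3,0.2,-1.8,0,0.015,0,1,0.3,0.2,-2.6,0,0.015,0,1,0.3,0.2,-3.2,0,0.015,0,1,0.3,0.2,-3.35,0,0.015,0,1,0.3,0.2,-3.35,0,0.015,0,1])

```text
time_s: 22.33
tool_pos: [0.4212, 0.1544, 0.1719]
tool_rot: [-1.176, 1.234, 1.174]
ft_force: [-0.2, -0.1, 0.4]
finger_gap: 0.0855
```

```bash
python3 st.py 421.4 154.2 87.4; python3 - <<'E'
from ov import *
S=arm.capture("side")
cv2.imwrite("pics/g16.png",draw("side",S,[],300,250,90,90,6))
E
```

```text
t 22.33 q [ 0.352  0.272 -0.707  0.594 -0.002  0.399] pos [421.2 154.4 171.9] jaw 87.3 tilt [-0.0012 -0.0028] F [-0.2 -0.1  0.4] gap 85.5
shift cm [ 0.02 -0.02]
yaw rad 0.002
```

View pics/g16.png

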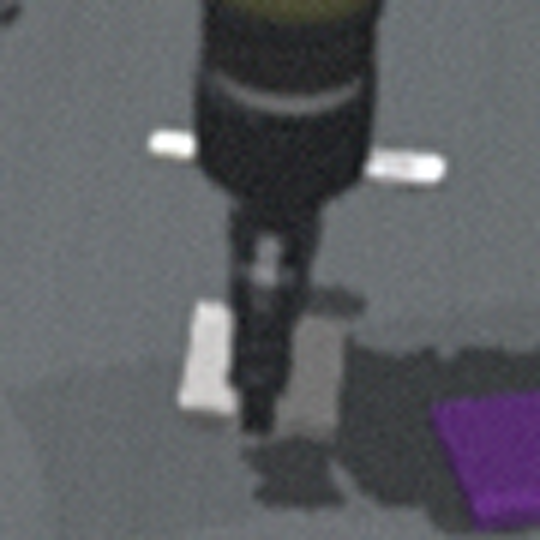

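>>> drive_tool(steps=[0.02,-0.02,-0.15,0,0,0,1,0.02,-0.02,-0.15,0,0,0,0.6,0.02,-0.02,-0.15,0,0,0,0.6,0.02,-0.02,-0.15,0,0,0,0.6,0.02,-0.02,-0.15,0,0,0,0.6], grip_force=70)

```text
time_s: 22.8
tool_pos: [0.4216, 0.1541, 0.1717]
tool_rot: [-1.176, 1.233, 1.173]
ft_force: [-2.6, -1.1, 10.3]
finger_gap: 0.0654
```

```bash
python3 st.py 421.4 154.2 87.4
```

```text
t 22.8 q [ 0.351  0.273 -0.707  0.592 -0.002  0.399] pos [421.6 154.1 171.7] jaw 87.29 tilt [-0.0001 -0.0024] F [-2.6 -1.1 10.3] gap 65.4
shift cm [-0.02  0.01]
yaw rad 0.002
```

>>> drive_tool(steps=[0,0,0.5,0,0,0,0.6,0,0,1.5,0,0,0,0.6,0,0,4,0,0,0,0.6,0,-1,7,0,0,-0.1,0.6,1,-5,10,0,0,-0.2,0.6,1.5,-9,11,0,0,-0.3,0.6,2,-13,11,0,0,-0.4,0.6,2.8,-17,11,0,0,-0.5,0.6,3.5,-21,11,0,0,-0.6,0.6,4.2,-25,11,0,0,-0.7,0.6])

```text
time_s: 23.63
tool_pos: [0.4625, -0.094, 0.2821]
tool_rot: [-0.641, 1.477, 0.639]
ft_force: [1.5, 0.3, -4.2]
finger_gap: 0.0653
```

```bash
python3 st.py 518.3 -426.4 36
```

```text
t 23.63 q [-0.2    0.166 -0.533  0.873 -0.002  0.552] pos [462.5 -94.  282.1] jaw 46.9 tilt [-0.0015 -0.0017] F [ 1.5  0.3 -4.2] gap 65.3
shift cm [  5.58 -33.24]
yaw rad -0.19
```

>>> drive_tool(steps=[0.7,-4,0,0,0,-0.1,0.6,1.4,-8,0,0,0,-0.19,0.6,2,-12,0,0,0,-0.19,0.6,2.7,-16,0,0,0,-0.19,0.6,3.4,-20,0,0,0,-0.19,0.6,4.1,-24,0,0,0,-0.19,0.6,4.7,-28,0,0,0,-0.19,0.6,5.2,-31,0,0,0,-0.19,0.6,5.58,-33,0,0,0,-0.19,0.6,5.58,-33.24,-1,0,0,-0.19,0.6])

```text
time_s: 24.47
tool_pos: [0.5188, -0.4309, 0.2733]
tool_rot: [-0.494, 1.515, 0.485]
ft_force: [1.5, -0.9, -3.9]
finger_gap: 0.0655
```

```bash
python3 st.py 518.3 -426.4 36
```

```text
t 24.47 q [-0.692  0.522 -0.042  1.002 -0.003  0.253] pos [ 518.8 -430.9  273.3] jaw 35.81 tilt [ 0.001  -0.0054] F [ 1.5 -0.9 -3.9] gap 65.5
shift cm [-0.05  0.45]
yaw rad 0.003
```

>>> drive_tool(steps=[-0.05,0.45,-0.5,0,0,0,0.6,-0.05,0.45,-1.5,0,0,0,0.6,-0.05,0.45,-2.5,0,0,0,0.6,-0.05,0.45,-3.5,0,0,0,0.6,-0.05,0.45,-4,0,0,0,0.6,-0.05,0.45,-4.2,0,0,0,0.6,-0.05,0.45,-4.2,0,0,0,0.6])

```text
time_s: 25.05
tool_pos: [0.5182, -0.4256, 0.2305]
tool_rot: [-0.493, 1.516, 0.487]
ft_force: [0.1, 0.2, -4.2]
finger_gap: 0.0651
```

```bash
python3 st.py 518.3 -426.4 36; python3 - <<'E'
from ov import *
S=arm.capture("side")
sh=footshapes("sql")[:1]+[(rectpts((518.3,-426.4),36,68,68,71),(255,0,0))]
cv2.imwrite("pics/g17.png",draw("side",S,sh,290,145,75,75,7))
E
```

```text
t 25.05 q [-0.687  0.551 -0.1    0.917 -0.003  0.258] pos [ 518.2 -425.6  230.5] jaw 35.85 tilt [-0.0001 -0.0044] F [ 0.1  0.2 -4.2] gap 65.1
shift cm [ 0.01 -0.08]
yaw rad 0.003
```

View pics/g17.png

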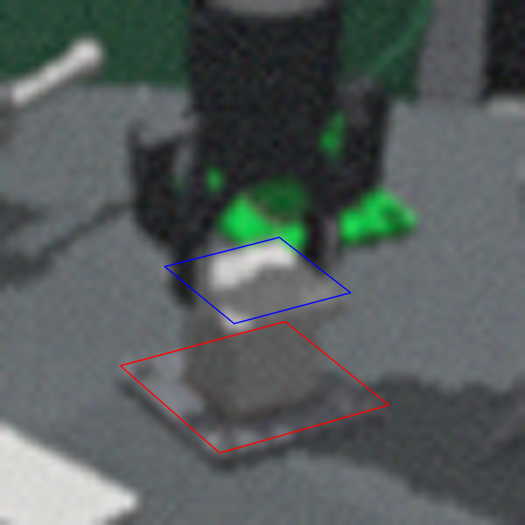

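>>> drive_tool(steps=[0.01,-0.08,-0.15,0,0,0,0.6,0.01,-0.08,-0.25,0,0,0,0.6,0.01,-0.08,-0.33,0,0,0,0.6,0.01,-0.08,-0.38,0,0,0,0.6,0.01,-0.08,-0.4,0,0,0,0.6,0.01,-0.08,-0.4,0,0,0,0.6])

```text
time_s: 25.6
tool_pos: [0.5185, -0.4268, 0.2272]
tool_rot: [-0.494, 1.516, 0.486]
ft_force: [0.6, -0.2, -4.2]
finger_gap: 0.0652
```

>>> drive_tool(steps=[0,0.03,-0.1,0,0,0,0.6,0,0.03,-0.15,0,0,0,0.6,0,0.03,-0.15,0,0,0,0.6])

```text
time_s: 25.85
tool_pos: [0.5185, -0.4267, 0.2269]
tool_rot: [-0.495, 1.515, 0.485]
ft_force: [-2.9, 1.5, 5.0]
finger_gap: 0.0655
```

Contact. Release, rise, and swing the arm clear.

>>> drive_tool(steps=[0,0,0,0,0,0,0.85,0,0,0,0,0,0,1,0,0,0,0,0,0,1,0,0,0.5,0,0,0,1,0,0,2,0,0,0,1,0,0,5,0,0,0,1,0,0,9,0,0,0,1,0,0,12,0,0,0,1,0,0,12,0,0,0,1])

```text
time_s: 26.6
tool_pos: [0.5203, -0.4281, 0.3552]
tool_rot: [-0.502, 1.509, 0.477]
ft_force: [1.8, -0.6, 1.4]
finger_gap: 0.0857
```

>>> drive_tool(steps=[-10,5,5,0,0,0,1,-14,15,5,0,0,0,1,-14,24,5,0,0,0,1,-14,24,5,0,0,0,1,-14,24,5,0,0,0,1,-14,24,5,0,0,0,1,-14,24,5,0,0,0,1,-14,24,5,0,0,0,1,-14,24,5,0,0,0,1])

```text
time_s: 27.35
tool_pos: [0.3797, -0.1866, 0.4062]
tool_rot: [-0.505, 1.507, 0.477]
ft_force: [-0.2, -1.4, 0.6]
finger_gap: 0.0852
```

```bash
cat > fin.py <<'E'
from ov import *
T=arm.capture("top");S=arm.capture("side")
PS={"rect":(98,58),"sql":(68,68),"sqs":(48,48),"rl":52,"rs":38}
g=T.min(axis=2);K=6;rows=[]
for f,v in FEET.items():
    c=v[0]; P=PS[f]
    sh=footshapes(f)[:1]+[(circ(c,P,67) if np.isscalar(P) else rectpts(c,v[1],*P,67),(0,0,0))]
    r=[]
    for n,im in (("top",T),("side",S)):
        u=proj(n,[[c[0]/1000,c[1]/1000,.05]])[0].astype(int)
        r.append(draw(n,im,sh,u[0]-20,max(0,u[1]-25),40,50,4))
    rows.append(np.vstack(r))
    u=proj("top",[[c[0]/1000,c[1]/1000,.067]])[0].astype(int);x,y,w=u[0]-32,u[1]-32,64
    q=cv2.resize(g[y:y+w,x:x+w],None,fx=K,fy=K,interpolation=cv2.INTER_CUBIC)
    n,L,st,ce=cv2.connectedComponentsWithStats((q>228).astype(np.uint8))
    i=L[w*K//2,w*K//2]
    if i:
        vv,uu=np.nonzero(L==i);Q=unproj("top",np.c_[(uu+.5)/K-.5+x,(vv+.5)/K-.5+y],.067)[:,:2]*1000
        m=cv2.minAreaRect(Q.astype(np.float32));print(f,"foot",c,v[1],"plate",np.round(m[0],1),np.round(m[1],1),round(m[2],1))
    else: print(f,"not bright")
cv2.imwrite("pics/fin.png",np.hstack(rows))
cv2.imwrite("pics/finT.png",T[:,:,::-1])
E
python3 st.py; python3 fin.py
```

```text
t 27.35 q [-0.454 -0.031 -0.446  1.138 -0.007  0.489] pos [ 379.7 -186.6  406.2] jaw 35.99 tilt [ 0.0124 -0.0143] F [-0.2 -1.4  0.6] gap 85.2
rect foot (609.5, -224.3) -38.7 plate [ 608.7 -223.5] [61.8 98.2] 51.0
sql foot (518.3, -426.4) 36 plate [ 518. -427.] [71.3 67.9] 35.9
sqs foot (541.2, 447.1) 18.4 plate [542.5 447.8] [47.2 47.3] 18.1
rl foot (673.8, 15) 92 plate [672.7  16.2] [50.8 52.3] 0.4
rs foot (650.1, 222.2) 76 plate [649.  221.4] [35.4 36.2] 0.4
```

View pics/fin.png

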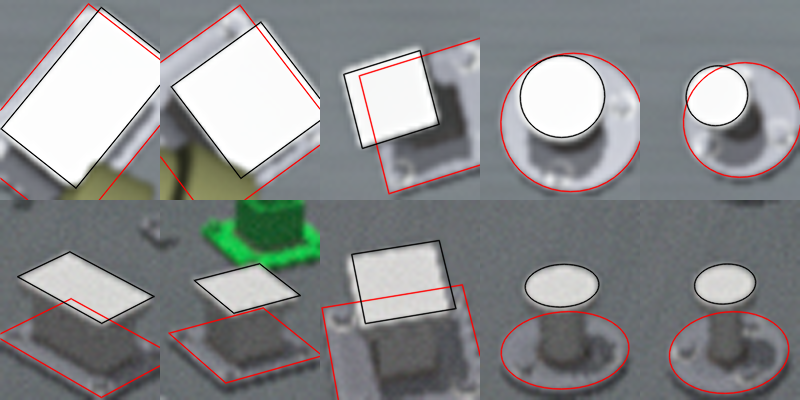

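View pics/finT.png

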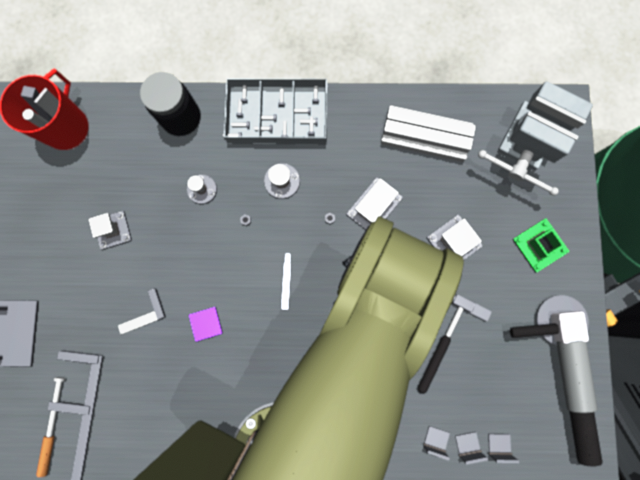

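All five plates sit centred in both views, within about 1.6 mm and 0.3°, and the arm is clear. Handing in.

```bash
python3 -c "
from station import arm
print(arm.job_done())"
```

```text
the job is handed in; nothing more can be done
None
```

All five plates are on their own feet, and I handed the job in at about 27.5 s robot time. I moved the large disc first, then the rectangle, small disc, small square and large square. I left the purple plate and the green foot alone.

My last checks, from the final top and side pictures:

- **Centring:** each plate measured within about 1.6 mm of its foot's centre, against the 8 mm allowed.
- **Alignment:** the rectangle and both squares measured within about 0.3° of their tubes.
- **Height and contact:** at each release the wrist force showed contact at the height I expected for the rim. The plates' top outlines match the rim height in both views.
- **Clearance:** the arm was clear of everything before hand-in.

No check failed. The side view sat about 1 px off the top view throughout, within the 2 mm calibration. The hand-in gave no verdict.

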